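# Hang a washed pattern roller on the drying stand

## Robot

A 6-joint arm with a two-finger parallel gripper is mounted at the origin on the work surface. World frame = base frame: x ahead of the robot, y to its left, z up, the work surface at z = 0. Lengths are in m, angles in rad, forces in N, time in s.
With the tool pointing down it reaches from about 0.3 to 0.875 m from the base axis. Payload 6.4 kg.
Tool frame: the origin (TCP) lies at the very end of the fingers, on their centre line; the grasp point (between the pads) lies 19 mm behind it; z points along the fingers, x is the direction in which the jaws open and shut, and the axes are right-handed (so a half turn about z gives the same grasp; the last joint's range is limited). The gripper opens to 88 mm and grips with 3 to 60 N. Pads are 18 mm wide; open, the fingers measure 123 mm over their backs; the gripper's body (75 mm by 187 mm) begins 45 mm behind the grasp point.
Start: joints at [1.059, 0.181, 1.607, -0, 1.354, -0.206], TCP at [0.173, 0.548, 0.239] pointing down, gripper open.
Joint ranges: [-2.99, 2.99], [-0.89, 2.07], [0.3, 2.58], [-1.14, 4.28], [0, 2.63], [-3.12, 3.12]. Speed limits (rad/s): [2.57, 2.57, 3.01, 3.14, 3.14, 3.14].

## Interface

Orientations are given as a 3x3 rotation matrix whose columns are the frame's x, y, z axes.
In Python, from rig import r, viewer gives the robot as it stands.
- The arm moves only by the shell command python3 -m handwheel 'ROWS'. ROWS is a JSON object of lists of equal length, an entry for each row: "travel": the shift along the tool's x, y, z in m, a list of three; "dr": the turn, a rotation vector about the tool's x, y, z in degrees, a list of three; "claw": the opening, from -1 (shut) to 1 (fully open). In form: {"travel": [[dx, dy, dz], ...], "dr": [[rx, ry, rz], ...], "claw": [claw, ...]}. A call has 1 to 12 rows; each row is the pose to reach, as a shift and turn from the pose commanded when the call began, along the tool's axes at that moment; what a row does not reach only later rows make up. A row lasts 1/12 s, in which the tool goes at most 41.7 mm and 7.16 degrees, less where a joint would pass 70% of its speed; a pose out of reach is approached as far as the arm can. A call with a gripper value outside its range is refused whole. The fingers move at their own pace and stop on an object; the grip force is fixed at half the most. Time passes only in rows, so rows that repeat a pose let the fingers close. It gives the time, the measured TCP pose, the force and the opening at its end, in the units of the state.
- r.observe(): the state, without advancing time (a new reading comes with each control period).
- viewer.read_camera(name): name is "scene" or "top"; returns the picture (420x560x3 uint8, red, green, blue); there is no depth.
- viewer.camera_params(name): a dict with "K" (3x3 intrinsics, pixels), "R" (3x3) and "t" (3): a world point X has camera coordinates R X + t. Camera axes: x right, y down, z forward; pixel columns grow to the right and rows downward; lengths in m; the calibration is good to about 2 mm. A picture is of the moment at which its call begins. camera_params takes no time and is no camera call.
- r.close_job(): hands the job in, once; it reports no verdict.
The state is a dict: "t": time; "q": joint angles; "dq": joint speeds; "joint_torque": joint torques, N m; "eef_pos": TCP position; "ee_rot": TCP orientation; "wrist_force": force on the tool from outside, world axes, zero at the start; "ft_torque": the same for the moment, N m; "grip_width": finger opening in m.
Only numpy, scipy, OpenCV 4.12 (cv2) and the standard library are available. Lean on these libraries where they do the work, as an engineer would, in place of code of your own. Each camera call takes 0.05 s, during which the arm holds its last target.

## Task

Pick up the axle by its orange grip, thread it through the bore of the green pattern roller lying in the white wash tray, and push on gently until the roller is stopped by the tray's red end stop and pressed home against the brass collar, for a moment with about 10 newtons (at least 6, never more than 20 between axle and roller), the sprung catch out behind it. Then lift the roller on the axle, carry it to the blue drying stand and lay the axle in both forks, grip still outside, and let go. Do not touch the roller with the fingers, do not drop it, and leave the other things where they stand.

Things in the scene. Friction and masses are not known exactly. Their poses are not given: they have to be found in the camera images.
- axle: steel axle, 196 mm, 150 g, lying level in the wooden rest, tip away from the robot. Origin on its centre line where the orange grip meets the shank; x towards the tip, z up (catch side; keep it on top). Along x, mm: grip -40 to 0 (16 wide, 26 high); square shank 16 x 16 to 26; round rod, diameter 16, to 144, with the brass collar on it; blunt cone tip to 156 (6 wide at the end)
- axle_collar_zone (a point): point on the axle 36 mm ahead of its origin, the middle of the range where the collar's far face may stand (31 to 41 mm ahead). The brass collar, diameter 26, 5 mm thick, is clamped anywhere in that range, differs every time, is not measured, and holds 25 N: feel for it
- axle_grip (a point): centre of the orange grip, 20 mm behind the axle's origin: where to hold it
- axle_tip (a point): end of the cone tip, 156 mm ahead of the axle's origin
- axle_catch (a point): middle of a sprung brass wire catch on top of the axle's rod, 110 mm ahead of its origin (99 to 121 mm, sloped at both ends, 4 mm above the rod, presses in with 1.5 to 2.5 N and springs out again). With the roller home it stands 2 to 12 mm beyond the roller's far face
- roller: green hard-rubber pattern roller with dark studs, diameter 60, length 56, bore 19 mm right through, about 200 g (varies), lying in the tray, bore level. Origin at its centre on the bore's axis; x along the bore away from the robot. Home, its centre is 59 to 69 mm ahead of the axle's origin. The entering catch drags it along the tray (1 to 5 N) until it meets the end stop
- wash_tray: fixed white deck, 90 mm wide, top at 30 mm, grey rails 50 mm apart keep the roller in line, bore axis 60 mm above the table. Origin on the table, 100 mm before the deck's near edge; x along the deck away from the robot (deck x 100 to 250); roller starts at x 157 to 173
- stop_zone (a point): fixed point of the tray, x 211 mm, at bore height, in the middle of the range where the near face of the red end stop may stand (x 204 to 218 mm; clamped anywhere in it, not measured, holds 25 N). The stop is two uprights 28 mm apart, open above, between which the axle passes; the roller is pushed against it
- axle_rest: fixed wooden rest, two forks, holding the axle at the start with its centre line 55 mm above the table; built like the drying stand but lower. Origin on the table under the axle's origin (within 4 mm), x as the axle's. The axle lifts straight up out of it
- drying_stand: fixed blue stand, two forks on a dark base. Origin on the table, x along the axle's place, tip end +x, away from the robot. Fork plates 10 mm thick, 60 mm wide, middles at x 13 and 133 mm; slots 20 mm wide, floor at 72 mm, flared lips to 95 mm. The near fork takes the square shank between grip and collar, the far one the rod between catch and tip
- drying_stand_seat (a point): where the axle's origin belongs in the drying stand: 80 mm above the stand's origin, axes as the stand's
- tester_pot_a: bystander, leave alone: small red pot with a white lid, 36 mm wide, 50 mm tall.
- tester_pot_b: bystander, leave alone: small yellow pot with a black lid, 36 mm wide, 50 mm tall.
- paint_tin: bystander, leave alone: steel tin with a blue band, 84 mm wide, 100 mm tall.
- varnish_jar: bystander, leave alone: amber jar, 64 mm wide, 80 mm tall.
- brush: bystander, leave alone: paint brush lying flat.
- filling_knife: bystander, leave alone: flat filling knife lying flat.
- thinner_bottle: bystander, leave alone: white bottle with a red cap, 60 mm wide, 150 mm tall.
Mind the look-alikes: they are no part of the job. What is shaped like the axle but pink or turquoise is not meant.

How it is judged:
On the way, in this order (a step that is already met when the one before it is completed fails the run):
1. the roller is pressed home against the axle's collar with at least 5 N, catch out beyond it (x of roller in the frame of axle between 0.057 and 0.074 m and y of roller in the frame of axle between -0.006 and 0.006 m and angle between the x axis of roller and the x axis of axle, either way round below 0.12 rad and x of roller in the frame of axle below 0.0705 m and contact force between axle and roller above 5 N), for 0.2 s.
2. the roller is lifted on the axle, clear of the tray (height (world z) of roller above 0.1 m and x of roller in the frame of axle between 0.057 and 0.074 m and y of roller in the frame of axle between -0.006 and 0.006 m and angle between the x axis of roller and the x axis of axle, either way round below 0.12 rad), for 0.2 s.
At the end, for the whole second after the job is handed in: the axle rests in both forks of the drying stand, grip on the near side: origin within 5 mm sideways, 9 mm lengthwise, -4 to 3 mm in height of the seat, within 0.06 rad of the stand's line; the roller on it between collar and catch (centre 57 to 74 mm ahead of the axle's origin) (z of axle in the frame of drying_stand_seat between -0.004 and 0.003 m and y of axle in the frame of drying_stand_seat between -0.005 and 0.005 m and x of axle in the frame of drying_stand_seat between -0.009 and 0.009 m and angle between the x axis of axle and the x axis of drying_stand, either way round below 0.06 rad and x of roller in the frame of axle between 0.057 and 0.074 m and y of roller in the frame of axle between -0.006 and 0.006 m and angle between the x axis of roller and the x axis of axle, either way round below 0.12 rad and z of roller in the frame of drying_stand above 0.06 m and linear speed of each of roller, axle below 0.02 m/s); the robot touches nothing.
It fails at once if more than 20 N between axle and roller (contact force between axle and roller above 20 N).
It fails at once if the fingers touch the roller (contact force between the fingers and roller above 0.5 N).
It fails at once if the roller is dropped (its centre below 45 mm) (height (world z) of roller below 0.045 m).
It fails at once if a bystander is moved by more than 30 mm (distance of any of tester_pot_a, tester_pot_b, paint_tin, varnish_jar, brush, filling_knife, thinner_bottle from where it was at the start of the episode above 0.03 m).
It also fails if it takes over 72 s, if anything falls off the work surface, if the arm or the gripper's body presses on something with over 40 N, if the wrist force passes 120 N, or if a joint passes its speed limit or range.

## Working session

There is one attempt and no reset: what is moved stays moved. The work goes in short steps, Python scripts to look and compute and a shell command to move; the robot and the scene stay as the last step left them, time stands still between calls to the robot, and variables do not carry over. Pictures are saved under pics/ and viewed, and the job is handed in when it is done.

```bash
ls; mkdir -p pics; python3 - <<'E'
from rig import r, viewer
import cv2
for n in ("scene","top"):
    im=viewer.read_camera(n); cv2.imwrite(f"pics/{n}0.png",im[:,:,::-1])
    p=viewer.camera_params(n); print(n,p)
s=r.observe(); print(s)
E
```

```text
pics
scene {'K': array([[415.33025617,   0.        , 288.12907739],
       [  0.        , 415.33025617, 202.92600518],
       [  0.        ,   0.        ,   1.        ]]), 'R': array([[-0.70984148,  0.70399069,  0.02285111],
       [ 0.39381675,  0.42356945, -0.81578017],
       [-0.58398068, -0.57007545, -0.5779105 ]]), 't': array([ 0.33910704, -0.17229385,  1.60371261])}
top {'K': array([[429.06925769,   0.        , 269.53033151],
       [  0.        , 429.06925769, 210.61747361],
       [  0.        ,   0.        ,   1.        ]]), 'R': array([[-0.00296981, -0.9999829 ,  0.00503825],
       [-0.98177904,  0.00195838, -0.19001599],
       [ 0.19000288, -0.00551076, -0.98176807]]), 't': array([0.02879716, 0.50170805, 1.31218088])}
{'t': 0.1, 'q': array([ 1.05871838e+00,  1.81454977e-01,  1.60789548e+00, -1.84434433e-06,
        1.35375074e+00, -2.06307942e-01]), 'dq': array([ 0.00051148, -0.00336071, -0.00238115,  0.0004658 ,  0.0012688 ,
        0.00188447]), 'joint_torque': array([ 9.12355863e-04, -4.34819162e+01, -3.42694545e+01,  7.04431068e-02,
        3.39955848e-02, -7.04311583e-05]), 'eef_pos': array([0.17284739, 0.54792045, 0.23791289]), 'ee_rot': array([[ 3.01026631e-01,  9.53615448e-01, -7.37596962e-04],
       [ 9.53614590e-01, -3.01027378e-01, -1.31591570e-03],
       [-1.47691442e-03, -3.07257553e-04, -9.99998862e-01]]), 'wrist_force': array([ 0.18626772, -0.18174898, -0.00262499]), 'ft_torque': array([0.03403242, 0.04378032, 0.02545277]), 'grip_width': 0.08801981052193371}
```

View pics/scene0.png

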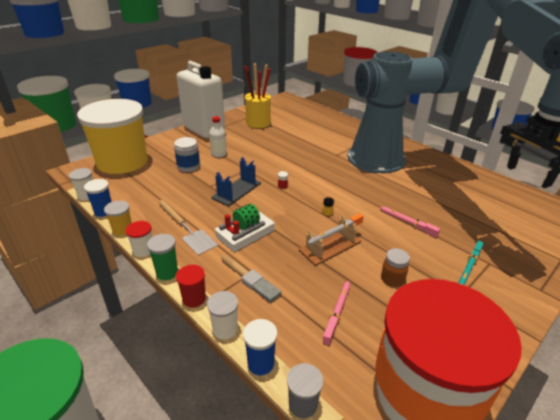

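View pics/top0.png

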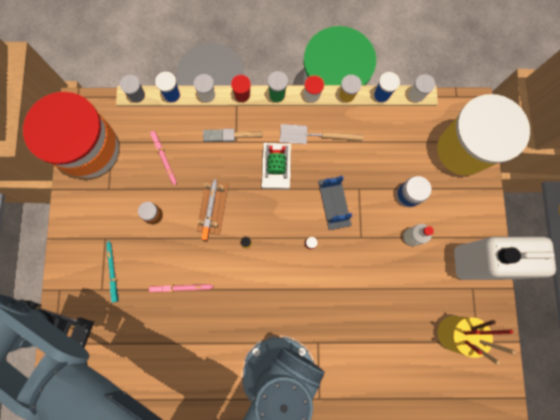

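```bash
python3 - <<'E'
import cv2,numpy as np
t=cv2.imread("pics/top0.png"); s=cv2.imread("pics/scene0.png")
cv2.imwrite("pics/t_c.png",cv2.resize(t[135:250,190:360],None,fx=4.5,fy=4.5,interpolation=cv2.INTER_CUBIC))
cv2.imwrite("pics/s_c.png",cv2.resize(s[150:265,205:375],None,fx=4.5,fy=4.5,interpolation=cv2.INTER_CUBIC))
E
```

```text
(no output)
```

View pics/t_c.png

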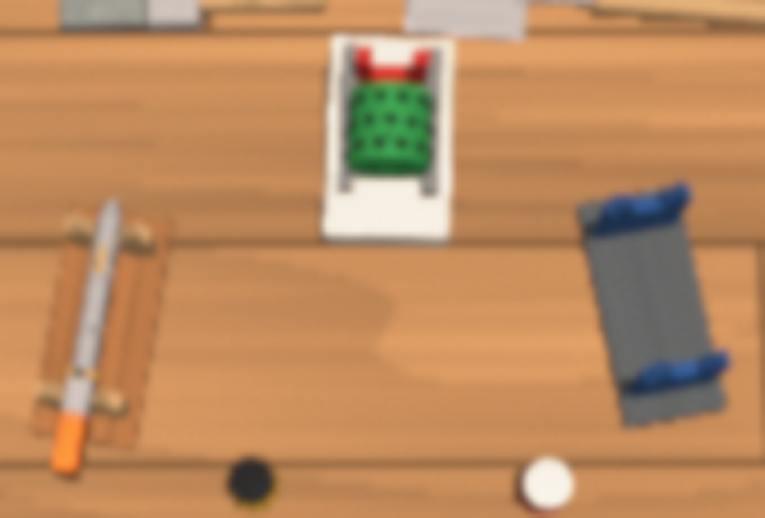

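View pics/s_c.png

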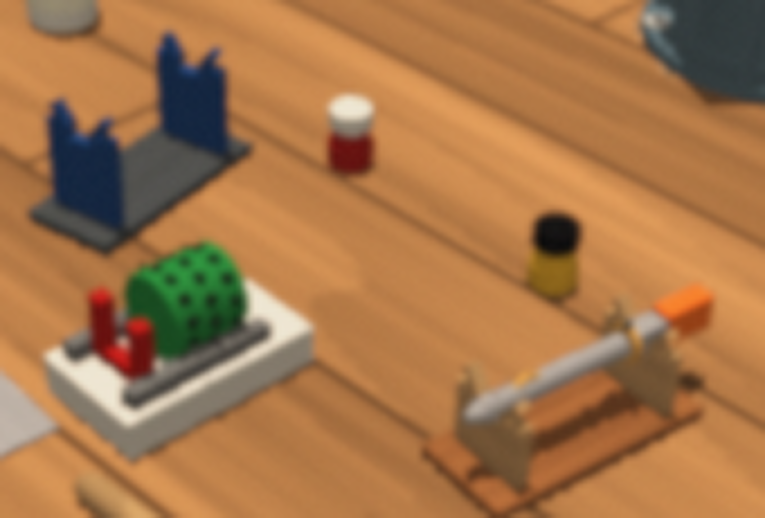

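```bash
cat > h.py <<'E'
import cv2,numpy as np
from rig import r, viewer
P={n:viewer.camera_params(n) for n in("scene","top")}
def ray(n,uv):
    p=P[n];d=p["R"].T@np.linalg.inv(p["K"])@np.array([uv[0],uv[1],1.]);return -p["R"].T@p["t"],d/np.linalg.norm(d)
def onz(n,uv,z):
    c,d=ray(n,uv);return c+d*(z-c[2])/d[2]
def tri(a,b):
    c1,d1=ray("top",a);c2,d2=ray("scene",b)
    s=np.linalg.lstsq(np.c_[d1,-d2],c2-c1,rcond=None)[0];p,q=c1+s[0]*d1,c2+s[1]*d2
    return (p+q)/2,np.linalg.norm(p-q)
def proj(n,X):
    p=P[n];x=p["K"]@(p["R"]@np.asarray(X,float)+p["t"]);return x[:2]/x[2]
def blobs(img,lo,hi,roi,mn=8):
    h=cv2.cvtColor(img,cv2.COLOR_BGR2HSV);m=cv2.inRange(h,np.array(lo),np.array(hi))
    k=np.zeros_like(m);x0,y0,x1,y1=roi;k[y0:y1,x0:x1]=m[y0:y1,x0:x1]
    n,l,st,c=cv2.connectedComponentsWithStats(k)
    return [(st[i],c[i],(l==i)) for i in range(1,n) if st[i][4]>=mn]
E
python3 - <<'E'
from h import *
t=cv2.imread("pics/top0.png"); s=cv2.imread("pics/scene0.png")
def show(n,im,lo,hi,roi,mn=8):
    print(n)
    for st,c,m in blobs(im,lo,hi,roi,mn): 
        pts=np.argwhere(m)[:,::-1].astype(np.float32); print(st,c.round(2),cv2.minAreaRect(pts))
O=((5,170,150),(14,255,255))
show("orange top",t,*O,(195,215,220,250)); show("orange scene",s,*O,(340,205,375,235))
W=((0,0,190),(179,60,255)); show("white top",t,*W,(255,138,300,192),30)
B=((105,120,30),(125,255,255)); show("blue top",t,*B,(310,170,360,235)); show("blue scene",s,*B,(210,150,262,205))
D=((0,0,40),(179,70,130)); show("base top",t,*D,(310,170,360,235),50)
R=((0,180,100),(4,255,255)); show("red",t,*R,(260,140,295,160))
G=((55,100,40),(75,255,255)); show("green",t,*G,(255,140,300,180)); show("greens",s,*G,(225,195,270,240))
E
```

```text
orange top
[201 227   9  14  89] [204.89 233.44] ((205.0365753173828, 233.67071533203125), (7.28848123550415, 12.81005859375), 6.340191841125488)
orange scene
[350 213  14  13 106] [357.48 218.22] ((357.8000183105469, 218.6000213623047), (10.733125686645508, 12.521980285644531), 63.43495178222656)
white top
[280 138  20   5  92] [290.02 139.83] ((289.5, 140.0), (4.0, 19.0), 90.0)
[262 143  29  45 568] [275.67 170.47] ((275.9665832519531, 165.17047119140625), (27.246023178100586, 44.26765060424805), 1.6365771293640137)
blue top
[323 177  19  10 101] [332.03 181.83] ((332.05767822265625, 181.78846740722656), (5.883483409881592, 19.415494918823242), 78.69007110595703)
[331 215  20   7  78] [339.99 217.81] ((340.4324645996094, 217.59458923339844), (4.6031718254089355, 19.72787857055664), 80.53767395019531)
blue scene
[241 159  14  25 222] [247.33 172.13] ((247.28933715820312, 171.05076599121094), (24.793973922729492, 12.111998558044434), 85.91438293457031)
[217 174  15  26 250] [223.89 187.95] ((223.90594482421875, 186.55941772460938), (26.169479370117188, 13.23399543762207), 84.2894058227539)
base top
[319 176  33  53 888] [334.17 203.51] ((335.52349853515625, 202.10589599609375), (50.7617301940918, 25.055469512939453), 77.47119140625)
red
[270 147  14   5  24] [276.   150.17] ((276.5, 149.0), (4.0, 13.0), 90.0)
green
[268 154  17  19 313] [276.05 163.15] ((276.0, 163.0), (18.0, 16.0), 90.0)
greens
[234 205  25  24 409] [246.56 215.91] ((246.07005310058594, 215.96176147460938), (20.11178970336914, 24.10222816467285), 61.38954162597656)
```

```bash
python3 - <<'E'
from h import *
t=cv2.imread("pics/top0.png").astype(float)
sat=(t.max(2)-t.min(2))/(t.max(2)+1)
np.set_printoptions(linewidth=250,precision=2,suppress=True)
print("tray rows"); 
for v in (180,184,186): print(v,sat[v,255:298])
print("tray col",sat[135:195,276]); print(sat[135:195,265])
print("axle rows")
for v in (184,190,196,202,208,214,220,224): print(v,sat[v,196:224])
print("stand")
for v in (190,196,202,208,212): print(v,sat[v,312:360])
E
```

```text
tray rows
180 [0.55 0.55 0.54 0.54 0.55 0.5  0.32 0.18 0.09 0.08 0.07 0.07 0.07 0.07 0.07 0.07 0.07 0.07 0.07 0.07 0.07 0.07 0.07 0.07 0.07 0.07 0.07 0.07 0.08 0.08 0.08 0.07 0.08 0.09 0.19 0.35 0.5  0.54 0.54 0.54 0.55 0.55 0.55]
184 [0.55 0.55 0.55 0.55 0.54 0.48 0.26 0.11 0.07 0.07 0.07 0.07 0.07 0.07 0.07 0.07 0.07 0.07 0.07 0.07 0.07 0.07 0.07 0.07 0.07 0.07 0.07 0.07 0.07 0.07 0.07 0.07 0.07 0.09 0.2  0.37 0.51 0.55 0.54 0.55 0.54 0.55 0.55]
186 [0.55 0.55 0.55 0.55 0.54 0.5  0.28 0.14 0.11 0.1  0.09 0.09 0.08 0.08 0.08 0.09 0.09 0.09 0.09 0.09 0.09 0.09 0.09 0.09 0.09 0.08 0.08 0.08 0.08 0.08 0.08 0.08 0.08 0.11 0.22 0.38 0.52 0.54 0.55 0.55 0.55 0.55 0.55]
tray col [0.55 0.55 0.55 0.55 0.55 0.55 0.53 0.41 0.26 0.13 0.09 0.08 0.08 0.14 0.35 0.61 0.75 0.71 0.49 0.49 0.59 0.59 0.61 0.61 0.6  0.57 0.54 0.58 0.6  0.61 0.59 0.59 0.59 0.6  0.61 0.61 0.62 0.61 0.36 0.15 0.12 0.08 0.07 0.07 0.07 0.07 0.07 0.07 0.07
 0.07 0.07 0.09 0.14 0.19 0.39 0.52 0.54 0.55 0.55 0.55]
[0.55 0.55 0.55 0.55 0.55 0.55 0.5  0.29 0.15 0.09 0.1  0.1  0.11 0.12 0.12 0.13 0.13 0.13 0.13 0.13 0.13 0.13 0.12
[... 1901 characters left out ...]
55 0.55 0.55 0.54 0.44 0.18 0.03 0.01 0.01 0.01 0.01 0.01 0.   0.   0.   0.01 0.01 0.   0.01 0.01 0.01 0.01 0.01 0.01 0.01 0.02 0.05 0.19 0.41 0.52 0.54 0.55 0.55 0.55 0.55 0.55 0.55 0.55 0.55 0.55 0.56 0.54]
208 [0.55 0.55 0.55 0.55 0.55 0.55 0.55 0.55 0.55 0.55 0.54 0.5  0.28 0.07 0.01 0.02 0.01 0.02 0.01 0.01 0.   0.01 0.01 0.01 0.01 0.01 0.01 0.01 0.   0.   0.   0.01 0.01 0.02 0.11 0.33 0.48 0.54 0.55 0.55 0.55 0.55 0.55 0.55 0.54 0.55 0.55 0.55]
212 [0.54 0.54 0.55 0.54 0.54 0.54 0.54 0.54 0.54 0.54 0.55 0.54 0.48 0.29 0.07 0.02 0.01 0.01 0.01 0.01 0.01 0.01 0.01 0.01 0.01 0.01 0.02 0.01 0.01 0.01 0.01 0.01 0.   0.01 0.02 0.07 0.26 0.36 0.35 0.4  0.49 0.54 0.55 0.55 0.55 0.55 0.55 0.55]
```

```bash
python3 - <<'E'
import cv2
t=cv2.imread("pics/top0.png"); s=cv2.imread("pics/scene0.png")
def c(i,x0,y0,x1,y1,f,n):
    o=cv2.resize(i[y0:y1,x0:x1],None,fx=f,fy=f,interpolation=cv2.INTER_NEAREST)
    for k in range(x0,x1,5): cv2.putText(o,str(k),((k-x0)*f,8),0,.3,(255,255,255)); cv2.line(o,((k-x0)*f,10),((k-x0)*f,14),(0,0,0))
    for k in range(y0,y1,5): cv2.putText(o,str(k),(0,(k-y0)*f+8),0,.3,(255,255,255)); 
    return o
import numpy as np
a=c(t,195,175,227,247,8,0);b=c(t,316,170,362,242,8,0)
cv2.imwrite("pics/z1.png",np.hstack([a,b]))
cv2.imwrite("pics/z2.png",c(s,208,155,264,210,10,0))
E
```

```text
(no output)
```

View pics/z1.png

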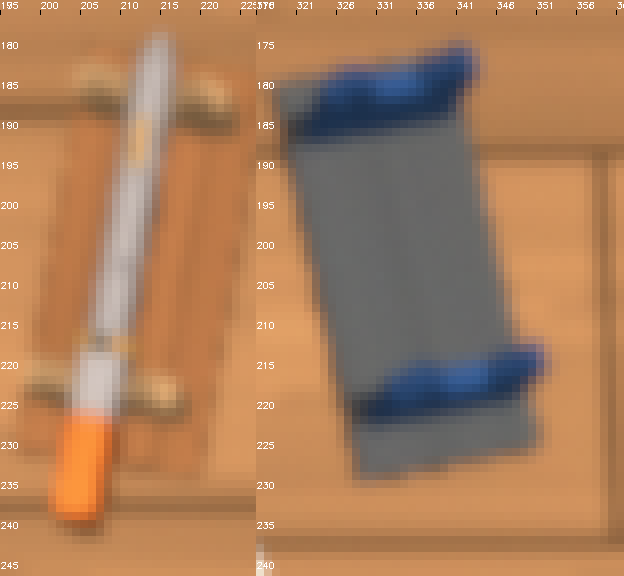

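View pics/z2.png

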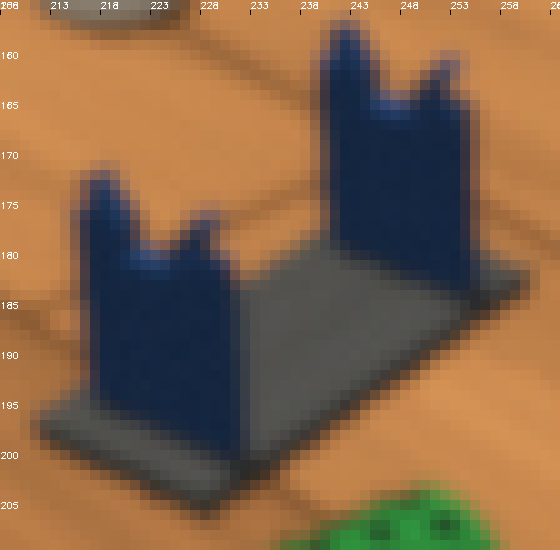

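```bash
cat >> h.py <<'E'
def sat(im):
    t=im.astype(float);return (t.max(2)-t.min(2))/(t.max(2)+1)
def edges(row,x0,x1,lev=.32):
    "subpixel first/last crossing below lev in row[x0:x1]"
    a=row[x0:x1];i=np.where(a<lev)[0];l,rr=i[0],i[-1]
    L=x0+l-(lev-a[l])/(a[l-1]-a[l]) if l else x0;R=x0+rr+(lev-a[rr])/(a[rr+1]-a[rr]);return L,R
def fit(p):
    p=np.asarray(p)[:,:2];c=p.mean(0);v=np.linalg.svd(p-c)[2][0];v=v*np.sign(v[0]);
    return c,v,np.abs((p-c)@[-v[1],v[0]]).max()
E
python3 - <<'E'
from h import *
np.set_printoptions(precision=4,suppress=True)
S=sat(cv2.imread("pics/top0.png"))
def mid(rows,x0,x1,z):
    L=[];R=[];M=[]
    for v in rows:
        l,rr=edges(S[v],*( (x0,x1) if not callable(x0) else (x0(v),x1(v))));L.append(onz("top",(l,v),z));R.append(onz("top",(rr,v),z));M.append((L[-1]+R[-1])/2)
    return fit(L),fit(R),fit(M)
def rep(n,f):
    for k,(c,v,e) in zip("LRM",f): print(n,k,c,"yaw",np.arctan2(v[1],v[0]),"err",e)
    (cl,vl,_),(cr,vr,_),(cm,vm,_)=f; nrm=np.array([-vm[1],vm[0]]); print("  width",(cl-cr)@nrm)
ax=mid([182,183,184,197,198,200,202,204,206,208,210,212,214,219,220,221],lambda v:int(213.8-(v-184)*.172)-5,lambda v:int(213.8-(v-184)*.172)+7,.055); rep("axle",ax)
rep("axleshank",mid([219,220,221,222],lambda v:int(213.8-(v-184)*.172)-5,lambda v:int(213.8-(v-184)*.172)+7,.063))
tr=mid(range(174,187),255,298,.030); rep("tray",tr)
for z in(.006,.01): rep("stand%g"%z,mid(range(189,212),314,358,z))
# tray end edges (cols)
for c_ in (264,265,266,270,276,282,286):
    a=S[135:195,c_]; l,rr=edges(S[:,c_],136,193); print(c_,l,rr,onz("top",(c_,l),.03)[:2],onz("top",(c_,rr),.03)[:2],onz("top",(c_,rr),.0)[:2])
# tip, grip ends, forks
print("tip",onz("top",(214.3,178.2),.055))
print("grip/shank",onz("top",(206,226),.068),onz("top",(206,226),.063))
print("orange top c",onz("top",(204.89,233.44),.068), tri((204.89,233.44),(357.48,218.22)))
for a,b in (((333,180.),(223,180)),((342,216.7),(245.8,164.5))): print("slot",onz("top",a,.072),tri(a,b))
E
```

```text
axle L [0.5232 0.2233] yaw -0.1639929016080806 err 0.0015093264429369385
axle R [0.5231 0.2062] yaw -0.1395705905300766 err 0.0023307486500724313
axle M [0.5231 0.2147] yaw -0.1517792709458485 err 0.0014251548621747113
  width 0.01691540794052783
axleshank L [0.4679 0.2322] yaw -0.2909761073169989 err 8.750984710794678e-05
axleshank R [0.4679 0.2125] yaw 0.2413207918960475 err 0.0007999734341558182
axleshank M [0.4679 0.2224] yaw -0.030207507852434423 err 0.0003850777985823563
  width 0.019681879345972708
tray L [0.6069 0.0545] yaw -0.08527371370339479 err 0.0006813133823804353
tray R [ 0.6068 -0.0392] yaw -0.06563641988810075 err 0.00046475056698371827
tray M [0.6069 0.0076] yaw -0.07545255106538114 err 0.0004179503464860969
  width 0.0934650707604286
stand0.006 L [ 0.5452 -0.1456] yaw 0.19421786361384552 err 0.000798814871813111
stand0.006 R [ 0.545  -0.2215] yaw 0.17947988489612327 err 0.0005785748095413958
stand0.006 M [ 0.5451 -0.1836] yaw 0.18683848754200233 err 0.0002672194130218153
  width 0.0746414298129006
stand0.01 L [ 0.5443 -0.145 ] yaw 0.1942178636138455 err 0.000796495
[... 499 characters left out ...]
52149457 [0.7359 0.0252] [0.5782 0.0257] [0.5856 0.0255]
276 142.6144750254842 188.6616460554371 [0.7348 0.0053] [0.5778 0.0062] [0.5852 0.0056]
282 136 188.83066202090592 [ 0.7579 -0.0148] [ 0.5772 -0.0132] [ 0.5846 -0.0143]
286 136 189.05621793597138 [ 0.7579 -0.0281] [ 0.5764 -0.0262] [ 0.5838 -0.0276]
tip [0.6064 0.2039 0.055 ]
grip/shank [0.4498 0.2247 0.068 ] [0.4505 0.2254 0.063 ]
orange top c [0.4265 0.2275 0.068 ] (array([0.4274, 0.2289, 0.0603]), np.float64(0.0005645675469228672))
slot [ 0.5953 -0.1731  0.072 ] (array([ 0.5957, -0.1738,  0.0744]), np.float64(0.0028125008709517737))
slot [ 0.4774 -0.1975  0.072 ] (array([ 0.479 , -0.1992,  0.074 ]), np.float64(0.005514319533323488))
```

```bash
python3 - <<'E'
from h import *
np.set_printoptions(precision=4,suppress=True)
im=cv2.imread("pics/top0.png");S=sat(im)
L=[];R=[]
for v in range(145,187):
    l,rr=edges(S[v],254,299);L.append(onz("top",(l,v),.03));R.append(onz("top",(rr,v),.03))
for n,f in(("L",fit(L)),("R",fit(R)),("M",fit((np.array(L)+R)/2))): print(n,f[0],np.arctan2(f[1][1],f[1][0]),f[2])
# green per-row edges: a-b
g=im[:,:,1].astype(float)-im[:,:,2]
G=[]
for v in range(157,171):
    a=-g[v]; l,rr=edges(a,262,292,-25); G.append((v,l,rr,(l+rr)/2)); 
print(np.array(G)[::3])
for z in(.06,.075): print(z,fit([onz("top",(x[3],x[0]),z) for x in G]))
# roller near top edge
for c_ in (272,276,280):
    print(edges(-g[:,c_],145,185,-25), [onz("top",(c_,e),.085)[:2] for e in edges(-g[:,c_],145,185,-25)])
h=cv2.cvtColor(im,cv2.COLOR_BGR2HSV)
cv2.imwrite("pics/z3.png",cv2.resize(im[136:196,252:302],None,fx=10,fy=10,interpolation=cv2.INTER_NEAREST))
s=cv2.imread("pics/scene0.png");cv2.imwrite("pics/z4.png",cv2.resize(s[198:258,208:282],None,fx=10,fy=10,interpolation=cv2.INTER_NEAREST))
E
```

```text
L [0.6563 0.0524] -0.04399913431381831 0.001116765930915759
R [ 0.6561 -0.0408] -0.030974397646993036 0.0008532954376853085
M [0.6562 0.0058] -0.037486190047576126 0.0009045598459014392
[[157.     267.75   285.3077 276.5288]
 [160.     267.3429 285.4857 276.4143]
 [163.     267.4375 285.     276.2188]
 [166.     267.1667 285.3125 276.2396]
 [169.     266.8    285.069  275.9345]]
0.06 (array([0.6535, 0.0056]), array([ 0.9989, -0.0467]), np.float64(0.00030775247631363865))
0.075 (array([0.6489, 0.0059]), array([ 0.9989, -0.0467]), np.float64(0.00030426439180174534))
(np.float64(153.3793103448276), np.float64(173.0)) [array([0.6791, 0.0194]), array([0.6148, 0.0197])]
(np.float64(153.26865671641792), np.float64(173.4375)) [array([0.6794, 0.0067]), array([0.6133, 0.0071])]
(np.float64(153.33333333333334), np.float64(173.125)) [array([ 0.6792, -0.0059]), array([ 0.6143, -0.0054])]
```

View pics/z3.png

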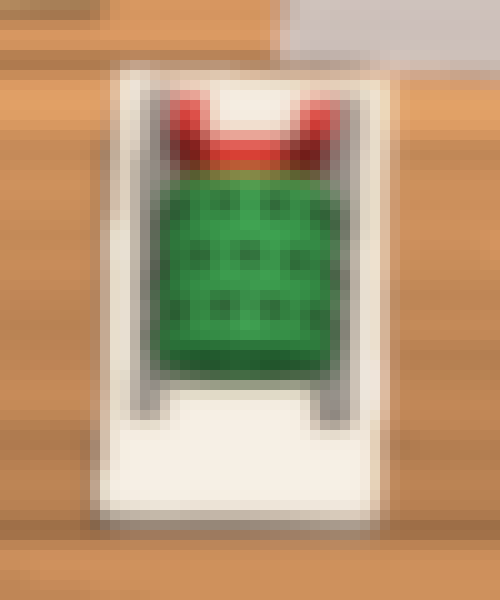

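View pics/z4.png

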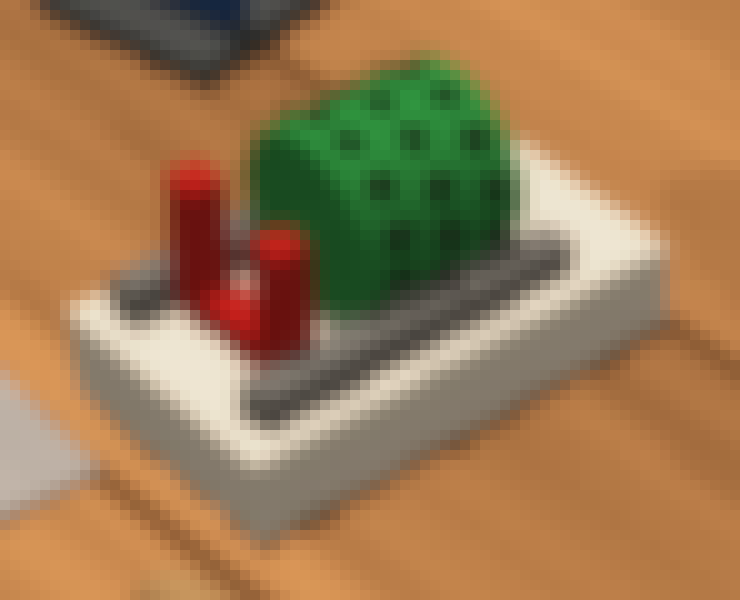

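```bash
cat >> h.py <<'E'
from scipy.spatial.transform import Rotation as Ro
def goal(p,yaw,verbose=1):
    "tool travel & dr to bring TCP to p with tool y along heading yaw, pointing down, from measured pose"
    s=r.observe();R=s["ee_rot"];p=np.asarray(p,float)
    c,sn=np.cos(yaw),np.sin(yaw);T=np.array([[-sn,c,0],[c,sn,0],[0,0,-1.]])
    dr=Ro.from_matrix(R.T@T).as_rotvec(degrees=True)
    print("t",round(s["t"],2),"TCP",s["eef_pos"].round(4),"F",s["wrist_force"].round(2),"w",round(s["grip_width"],4),"yaw",np.arctan2(R[1,1],R[0,1]).round(4))
    print("travel",(R.T@(p-s["eef_pos"])).round(4),"dr",dr.round(2))
E
python3 -c "
from h import *
goal([.430,.228,.14],-.14)
for u in ((246,241),(312,242)): print(onz('top',u,.05))"
```

```text
t 0.1 TCP [0.1728 0.5479 0.2379] F [ 0.19 -0.18 -0.  ] w 0.088 yaw -0.3058
travel [-0.2275  0.3416  0.0981] dr [-0.02  0.08 -9.5 ]
[0.40493545 0.10130546 0.05      ]
[ 0.40131133 -0.10477107  0.05      ]
```

```bash
python3 -m handwheel '{"travel":[[-0.2275,0.3415,0.06],[-0.2275,0.3415,0.06],[-0.2275,0.3415,0.06],[-0.2275,0.3415,0.06],[-0.2275,0.3415,0.06],[-0.2275,0.3415,0.06],[-0.2275,0.3415,0.098],[-0.2275,0.3415,0.098],[-0.2275,0.3415,0.098],[-0.2275,0.3415,0.098],[-0.2275,0.3415,0.098],[-0.2275,0.3415,0.098]],"dr":[[0,0,-9.5],[0,0,-9.5],[0,0,-9.5],[0,0,-9.5],[0,0,-9.5],[0,0,-9.5],[0,0,-9.5],[0,0,-9.5],[0,0,-9.5],[0,0,-9.5],[0,0,-9.5],[0,0,-9.5]],"claw":[1,1,1,1,1,1,1,1,1,1,1,1]}'; python3 -c "
from h import *
goal([.430,.228,.036],-.14)
cv2.imwrite('pics/s1.png',viewer.read_camera('scene')[:,:,::-1])
im=cv2.imread('pics/s1.png');cv2.imwrite('pics/s1c.png',cv2.resize(im[140:270,290:400],None,fx=4.5,fy=4.5))"
```

```text
t: 1.1
eef_pos: [0.4307, 0.2263, 0.1393]
ee_rot: [[0.144, 0.99, -0.003], [0.99, -0.144, -0.001], [-0.001, -0.003, -1.0]]
wrist_force: [-0.2, 1.2, 0.9]
grip_width: 0.0882
t 1.1 TCP [0.4307 0.2263 0.1393] F [-0.2   1.15  0.91] w 0.0882 yaw -0.1445
travel [ 0.0017 -0.0007  0.1033] dr [-0.15  0.07 -0.26]
```

View pics/s1c.png

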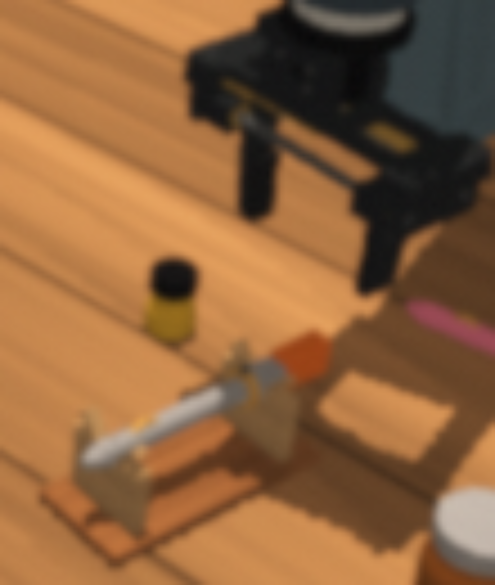

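```bash
python3 -m handwheel '{"travel":[[0,0,0.03],[0,0,0.06],[0,0,0.085],[0,0,0.104],[0,0,0.104],[0,0,0.104],[0,0,0.104]],"dr":[[0,0,0],[0,0,0],[0,0,0],[0,0,0],[0,0,0],[0,0,0],[0,0,0]],"claw":[1,1,1,1,1,1,1]}'; python3 -m handwheel '{"travel":[[0,0,0],[0,0,0],[0,0,0],[0,0,0],[0,0,0],[0,0,0],[0,0,0],[0,0,0],[0,0,0],[0,0,0]],"dr":[[0,0,0],[0,0,0],[0,0,0],[0,0,0],[0,0,0],[0,0,0],[0,0,0],[0,0,0],[0,0,0],[0,0,0]],"claw":[-1,-1,-1,-1,-1,-1,-1,-1,-1,-1]}'
```

```text
t: 1.73
eef_pos: [0.4307, 0.2299, 0.0382]
ee_rot: [[0.138, 0.99, 0.002], [0.99, -0.138, 0.001], [0.001, 0.002, -1.0]]
wrist_force: [0.5, -0.6, 1.0]
grip_width: 0.088
t: 2.57
eef_pos: [0.4302, 0.2286, 0.0366]
ee_rot: [[0.14, 0.99, -0.0], [0.99, -0.14, -0.0], [-0.0, -0.0, -1.0]]
wrist_force: [-0.7, -0.4, -0.5]
grip_width: 0.0231
```

```bash
python3 -m handwheel '{"travel":[[0,0,0],[0,0,0],[0,0,0],[0,0,0]],"dr":[[0,0,0],[0,0,0],[0,0,0],[0,0,0]],"claw":[-1,-1,-1,-1]}'; python3 -m handwheel '{"travel":[[0,0,-0.015],[0,0,-0.03],[0,0,-0.05],[0,0,-0.07],[0,0,-0.09],[0,0,-0.1],[0,0,-0.1],[0,0,-0.1]],"dr":[[0,0,0],[0,0,0],[0,0,0],[0,0,0],[0,0,0],[0,0,0],[0,0,0],[0,0,0]],"claw":[-1,-1,-1,-1,-1,-1,-1,-1]}';python3 -c "
from h import *
for n in('scene','top'):cv2.imwrite(f'pics/{n}2.png',viewer.read_camera(n)[:,:,::-1])
a=cv2.imread('pics/scene2.png')[120:240,280:400];b=cv2.imread('pics/top2.png')[140:260,170:290]
cv2.imwrite('pics/c2.png',cv2.resize(np.hstack([a,b]),None,fx=3.3,fy=3.3))"
```

```text
t: 2.9
eef_pos: [0.4302, 0.2286, 0.0367]
ee_rot: [[0.139, 0.99, -0.0], [0.99, -0.139, -0.0], [-0.0, -0.0, -1.0]]
wrist_force: [-0.2, -0.5, -0.0]
grip_width: 0.0157
t: 3.57
eef_pos: [0.4302, 0.2286, 0.1365]
ee_rot: [[0.14, 0.99, 0.0], [0.99, -0.14, 0.0], [0.0, 0.0, -1.0]]
wrist_force: [0.0, 0.3, -2.5]
grip_width: 0.0152
```

View pics/c2.png

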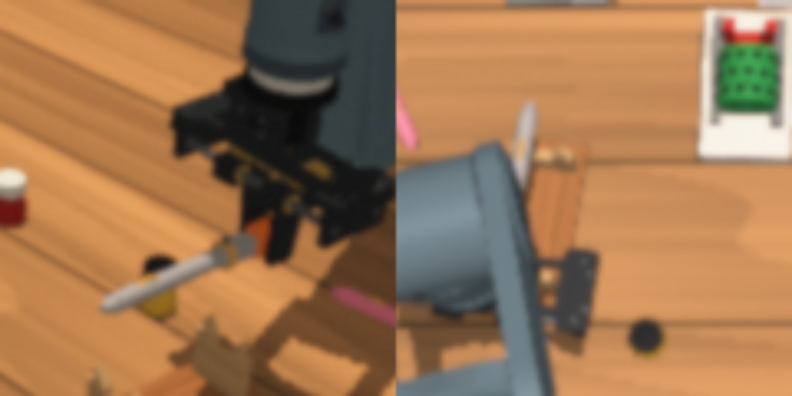

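```bash
python3 -c "
from h import *
print(tri((210.9,171.2),(312.4,211.8)))
# expected
print('exp tip',.4302+.176*np.cos(-.14),.2286+.176*np.sin(-.14),.1555)
# axis points along axle in scene: predicted pixel for level axle
for d in (20,60,100,140,176): print(d,proj('scene',[.4302+d*.99e-3,.2286-d*.14e-3,.1555]).round(1),proj('top',[.4302+d*.99e-3,.2286-d*.14e-3,.1555]).round(1))
a=cv2.imread('pics/scene2.png');cv2.imwrite('pics/c2s.png',cv2.resize(a[180:220,305:375],None,fx=10,fy=10,interpolation=cv2.INTER_NEAREST))
a=cv2.imread('pics/top2.png');cv2.imwrite('pics/c2t.png',cv2.resize(a[165:205,195:225],None,fx=14,fy=14,interpolation=cv2.INTER_NEAREST))
"
```

```text
(array([0.59935419, 0.2026536 , 0.15616986]), np.float64(0.0027129249537071434))
exp tip 0.6044780153334242 0.20404041182261437 0.1555
20 [355.6 193.2] [201.4 221.2]
60 [344.7 198. ] [203.7 207.8]
100 [333.4 203. ] [205.9 194.6]
140 [321.8 208.2] [208.2 181.5]
176 [310.9 213. ] [210.2 169.9]
```

View pics/c2s.png

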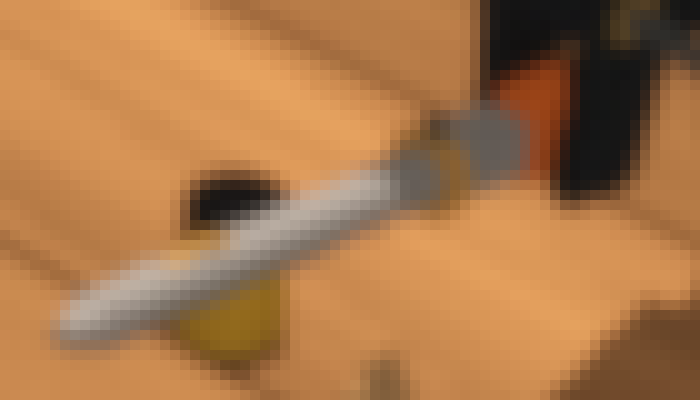

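View pics/c2t.png

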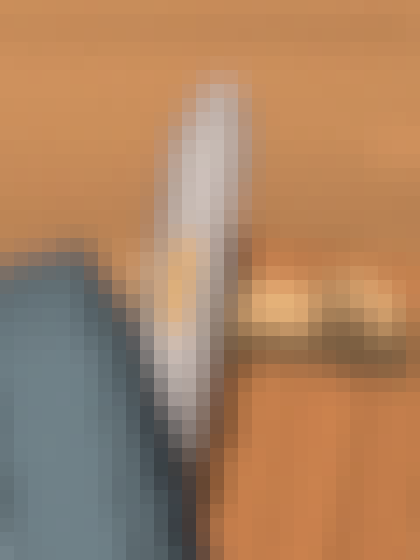

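```bash
python3 -c "
from h import *
goal([.437,.0145,.10],-.040)"
```

```text
t 3.67 TCP [0.4293 0.2283 0.1353] F [-0.63 -0.22 -2.07] w 0.0156 yaw -0.1401
travel [-0.2106  0.0376  0.0354] dr [-0.13  0.04 -5.73]
```

```bash
python3 -m handwheel '{"travel":[[-0.03,0.006,0],[-0.06,0.012,0],[-0.09,0.018,0],[-0.12,0.022,0],[-0.15,0.027,0],[-0.18,0.032,0],[-0.21,0.0375,0.01],[-0.2105,0.0375,0.025],[-0.2105,0.0375,0.036],[-0.2105,0.0375,0.036],[-0.2105,0.0375,0.036],[-0.2105,0.0375,0.036]],"dr":[[0,0,-1],[0,0,-2],[0,0,-3],[0,0,-4],[0,0,-5],[0,0,-5.7],[0,0,-5.7],[0,0,-5.7],[0,0,-5.7],[0,0,-5.7],[0,0,-5.7],[0,0,-5.7]],"claw":[-1,-1,-1,-1,-1,-1,-1,-1,-1,-1,-1,-1]}';python3 -c "
from h import *
goal([.437,.0145,.041],-.040)
for n in('scene','top'):cv2.imwrite(f'pics/{n}3.png',viewer.read_camera(n)[:,:,::-1])
a=cv2.imread('pics/scene3.png')[140:260,220:340];b=cv2.imread('pics/top3.png')[130:250,220:340]
cv2.imwrite('pics/c3.png',cv2.resize(np.hstack([a,b]),None,fx=3.3,fy=3.3))"
```

```text
t: 4.67
eef_pos: [0.4378, 0.0152, 0.1005]
ee_rot: [[0.04, 0.999, -0.001], [0.999, -0.04, 0.0], [0.0, -0.001, -1.0]]
wrist_force: [-0.3, -0.0, -1.8]
grip_width: 0.0156
t 4.67 TCP [0.4378 0.0152 0.1005] F [-0.34 -0.01 -1.81] w 0.0156 yaw -0.04
travel [-0.0007 -0.0007  0.0595] dr [-0.05 -0.01  0.  ]
```

View pics/c3.png

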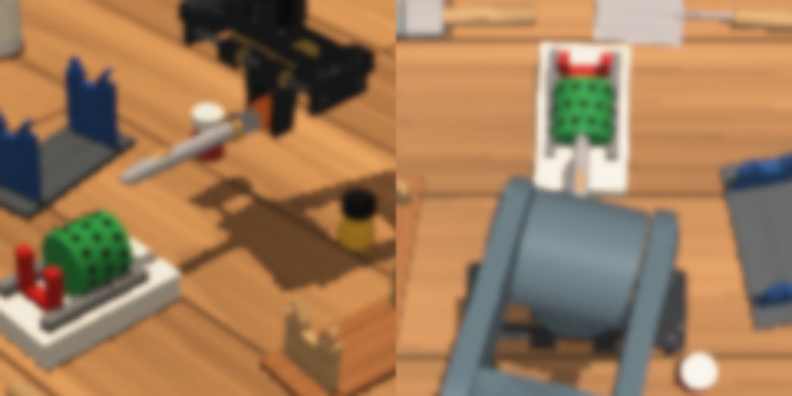

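```bash
python3 -c "
from h import *
np.set_printoptions(precision=4,suppress=True)
a=cv2.imread('pics/top3.png');cv2.imwrite('pics/c3t.png',cv2.resize(a[145:192,258:298],None,fx=12,fy=12,interpolation=cv2.INTER_NEAREST))
p=np.array([.4378,.0152,.1195]);h=np.array([.9992,-.04,0])
for d in (136,156,176): print(d,proj('top',p+h*d/1000),(p+h*d/1000))
print(proj('top',[.64,.0062,.06]))
for v in range(176,187): print(v,sat(a)[v,268:286])
for v in range(172,187,2): print(v,cv2.cvtColor(a,cv2.COLOR_BGR2GRAY)[v,268:286])
"
```

```text
136 [275.4328 182.9023] [0.5737 0.0098 0.1195]
156 [275.6586 176.5445] [0.5937 0.009  0.1195]
176 [275.8832 170.2235] [0.6137 0.0082 0.1195]
[276.0838 167.5435]
176 [0.1239 0.0792 0.0691 0.0732 0.084  0.1174 0.0995 0.0955 0.0878 0.0931
 0.1096 0.0795 0.0691 0.0732 0.0932 0.1244 0.1019 0.0844]
177 [0.115  0.0779 0.0685 0.0732 0.0936 0.1202 0.1    0.0909 0.0878 0.098
 0.1086 0.0785 0.0683 0.0683 0.0833 0.1307 0.109  0.1067]
178 [0.0826 0.0729 0.0729 0.0882 0.1343 0.1189 0.0984 0.0863 0.0931 0.0936
 0.1131 0.0785 0.0683 0.0643 0.0782 0.1312 0.1316 0.125 ]
179 [0.0685 0.0685 0.0823 0.1306 0.1311 0.1091 0.0955 0.0914 0.098  0.1034
 0.1131 0.0744 0.0683 0.0602 0.0726 0.0826 0.0975 0.0979]
180 [0.0643 0.0729 0.0979 0.135  0.122  0.1069 0.1173 0.145  0.1456 0.122
 0.1126 0.0782 0.0643 0.064  0.0643 0.0683 0.0685 0.0685]
181 [0.0643 0.0782 0.1267 0.1285 0.121  0.1132 0.1694 0.2476 0.2464 0.1627
 0.1156 0.0741 0.0643 0.064  0.064  0.064  0.064  0.064 ]
182 [0.0643 0.083  0.1346 0.131  0.1226 0.1304 0.2234 0.3551 0.341  0.1981
 0.115  0.0779 0.0643 0.064  0.064  0.064  0.064  0.064 ]
183 [0.064
[... 443 characters left out ...]
3973 0.3516 0.1932
 0.1267 0.089  0.0785 0.0782 0.082  0.082  0.0779 0.0738]
172 [ 90  80  74  70  70  84 123 161 173 152 113  80  69  70  72  76  89 116]
174 [157 166 167 164 154 143 157 181 191 180 161 155 156 158 150 134 133 144]
176 [206 232 240 239 230 202 181 189 195 194 208 231 240 239 227 183 150 147]
178 [233 240 240 229 203 174 173 188 194 193 210 234 243 243 235 209 179 174]
180 [243 240 226 188 155 150 169 186 192 192 211 235 243 244 243 242 242 241]
182 [242 233 196 159 147 151 169 183 186 193 216 236 243 244 244 244 244 244]
184 [243 232 193 156 147 154 176 189 187 191 214 235 243 244 244 244 244 244]
186 [231 220 180 148 144 156 176 188 186 189 209 227 234 235 236 236 236 237]
```

View pics/c3t.png

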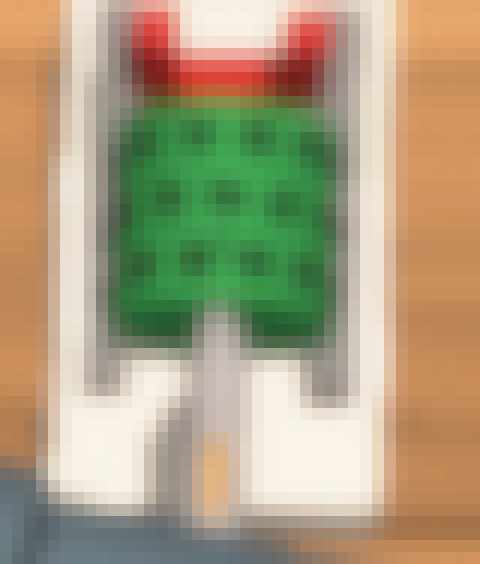

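```bash
python3 -m handwheel '{"travel":[[-0.0006,0,0.015],[-0.0006,0,0.03],[-0.0006,0,0.045],[-0.0006,0,0.055],[-0.0006,0,0.059],[-0.0006,0,0.059],[-0.0006,0,0.059],[-0.0006,0,0.059]],"dr":[[0,0,0],[0,0,0],[0,0,0],[0,0,0],[0,0,0],[0,0,0],[0,0,0],[0,0,0]],"claw":[-1,-1,-1,-1,-1,-1,-1,-1]}';python3 -c "
from h import *
goal([.437,.0145,.0416],-.040)
for n in('scene','top'):cv2.imwrite(f'pics/{n}4.png',viewer.read_camera(n)[:,:,::-1])
a=cv2.imread('pics/scene4.png')[140:260,220:340];b=cv2.imread('pics/top4.png')[130:250,220:340]
cv2.imwrite('pics/c4.png',cv2.resize(np.hstack([a,b]),None,fx=3.3,fy=3.3))"
```

```text
t: 5.43
eef_pos: [0.4387, 0.0142, 0.0425]
ee_rot: [[0.04, 0.999, 0.001], [0.999, -0.04, -0.0], [-0.0, 0.001, -1.0]]
wrist_force: [-0.0, 0.3, -1.8]
grip_width: 0.0156
t 5.43 TCP [0.4387 0.0142 0.0425] F [-0.05  0.33 -1.76] w 0.0156 yaw -0.0403
travel [ 0.0002 -0.0018  0.0009] dr [ 0.08  0.02 -0.02]
```

View pics/c4.png

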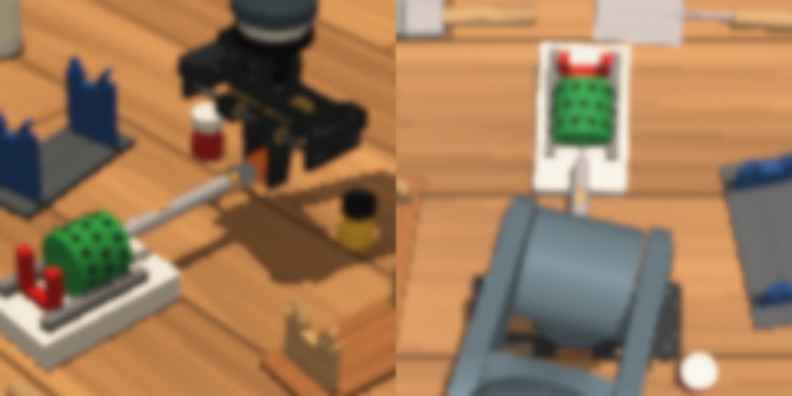

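```bash
python3 -m handwheel '{"travel":[[0,0.003,0.001],[0,0.006,0.001],[0,0.009,0.001],[0,0.012,0.001],[0,0.015,0.001],[0,0.018,0.001],[0,0.021,0.001],[0,0.024,0.001],[0,0.027,0.001],[0,0.03,0.001],[0,0.03,0.001]],"dr":[[0,0,0],[0,0,0],[0,0,0],[0,0,0],[0,0,0],[0,0,0],[0,0,0],[0,0,0],[0,0,0],[0,0,0],[0,0,0]],"claw":[-1,-1,-1,-1,-1,-1,-1,-1,-1,-1,-1]}';python3 -c "
from h import *
goal([.467,.013,.0416],-.040)
for n in('scene','top'):cv2.imwrite(f'pics/{n}5.png',viewer.read_camera(n)[:,:,::-1])
a=cv2.imread('pics/scene5.png')[170:260,210:300];b=cv2.imread('pics/top5.png')[130:220,230:320]
cv2.imwrite('pics/c5.png',cv2.resize(np.hstack([a,b]),None,fx=4.4,fy=4.4))"
```

```text
t: 6.45
eef_pos: [0.4687, 0.013, 0.0409]
ee_rot: [[0.041, 0.999, 0.001], [0.999, -0.041, -0.0], [-0.0, 0.001, -1.0]]
wrist_force: [0.1, -0.7, -1.2]
grip_width: 0.0158
t 6.45 TCP [0.4687 0.013  0.0409] F [ 0.07 -0.7  -1.2 ] w 0.0158 yaw -0.0406
travel [-0.     -0.0017 -0.0007] dr [ 0.04  0.01 -0.03]
```

View pics/c5.png

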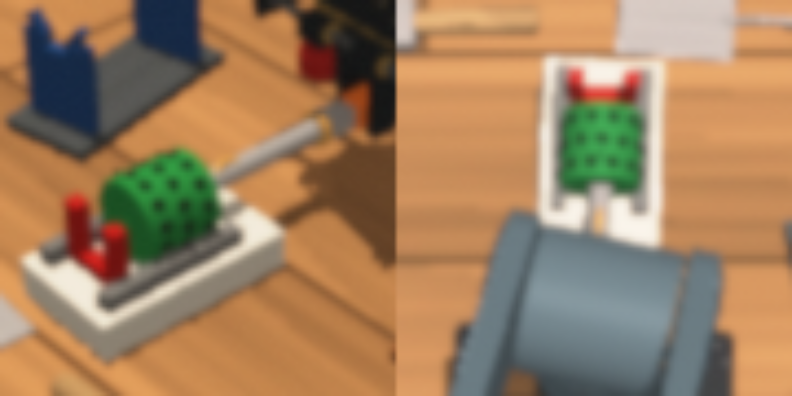

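```bash
cat >> h.py <<'E'
def groll(im):
    g=im[:,:,1].astype(float)-im[:,:,2]
    return [tuple(np.round(edges(-g[:,c],140,190,-25),2)) for c in (270,272,280,282)]
E
python3 -c "
from h import *
for k in (0,4,5): print(k,groll(cv2.imread(f'pics/top{k}.png')))"
```

```text
0 [(np.float64(153.65), np.float64(172.75)), (np.float64(153.38), np.float64(173.0)), (np.float64(153.33), np.float64(173.12)), (np.float64(153.53), np.float64(173.04))]
4 [(np.float64(153.63), np.float64(172.77)), (np.float64(153.35), np.float64(173.08)), (np.float64(153.32), np.float64(173.22)), (np.float64(153.49), np.float64(173.09))]
5 [(np.float64(153.62), np.float64(172.81)), (np.float64(153.34), np.float64(172.95)), (np.float64(153.32), np.float64(173.0)), (np.float64(153.51), np.float64(173.12))]
```

```bash
python3 -m handwheel '{"travel":[[0,0.003,0],[0,0.006,0],[0,0.009,0],[0,0.012,0],[0,0.015,0],[0,0.018,0],[0,0.021,0],[0,0.024,0],[0,0.027,0],[0,0.03,0],[0,0.033,0],[0,0.036,0]],"dr":[[0,0,0],[0,0,0],[0,0,0],[0,0,0],[0,0,0],[0,0,0],[0,0,0],[0,0,0],[0,0,0],[0,0,0],[0,0,0],[0,0,0]],"claw":[-1,-1,-1,-1,-1,-1,-1,-1,-1,-1,-1,-1]}';python3 -m handwheel '{"travel":[[0,0.003,0],[0,0.006,0],[0,0.009,0],[0,0.012,0],[0,0.015,0],[0,0.018,0],[0,0.018,0]],"dr":[[0,0,0],[0,0,0],[0,0,0],[0,0,0],[0,0,0],[0,0,0],[0,0,0]],"claw":[-1,-1,-1,-1,-1,-1,-1]}';python3 -c "
from h import *
goal([.52,.0109,.0416],-.040)
for n in('scene','top'):cv2.imwrite(f'pics/{n}6.png',viewer.read_camera(n)[:,:,::-1])
a=cv2.imread('pics/scene6.png')[170:260,210:300];b=cv2.imread('pics/top6.png')[130:220,230:320]
print(groll(cv2.imread('pics/top6.png')))
cv2.imwrite('pics/c6.png',cv2.resize(np.hstack([a,b]),None,fx=4.4,fy=4.4))"
```

```text
t: 7.55
eef_pos: [0.5039, 0.0117, 0.0405]
ee_rot: [[0.04, 0.999, -0.001], [0.999, -0.04, 0.0], [0.0, -0.001, -1.0]]
wrist_force: [-1.4, 0.1, -1.9]
grip_width: 0.0153
t: 8.13
eef_pos: [0.5229, 0.0108, 0.0409]
ee_rot: [[0.041, 0.999, 0.001], [0.999, -0.041, -0.0], [-0.0, 0.001, -1.0]]
wrist_force: [0.3, 0.0, -1.7]
grip_width: 0.0155
t 8.13 TCP [0.5229 0.0108 0.0409] F [ 0.31  0.02 -1.74] w 0.0155 yaw -0.0405
travel [ 0.     -0.0029 -0.0007] dr [ 0.07  0.01 -0.03]
[(np.float64(153.21), np.float64(161.2)), (np.float64(152.79), np.float64(161.33)), (np.float64(152.78), np.float64(163.42)), (np.float64(152.95), np.float64(163.5))]
```

View pics/c6.png

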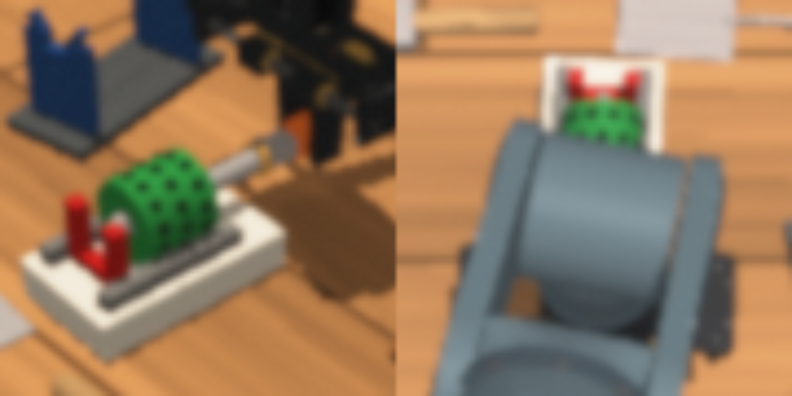

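```bash
python3 -m handwheel '{"travel":[[0,0.003,0],[0,0.006,0],[0,0.009,0],[0,0.012,0],[0,0.015,0],[0,0.018,0],[0,0.021,0],[0,0.024,0],[0,0.027,0],[0,0.03,0],[0,0.033,0],[0,0.033,0]],"dr":[[0,0,0],[0,0,0],[0,0,0],[0,0,0],[0,0,0],[0,0,0],[0,0,0],[0,0,0],[0,0,0],[0,0,0],[0,0,0],[0,0,0]],"claw":[-1,-1,-1,-1,-1,-1,-1,-1,-1,-1,-1,-1]}';python3 -c "
from h import *
goal([.556,.0095,.0416],-.040)
for n in('scene','top'):cv2.imwrite(f'pics/{n}7.png',viewer.read_camera(n)[:,:,::-1])
a=cv2.imread('pics/scene7.png')[170:260,210:300];b=cv2.imread('pics/top7.png')[130:220,230:320]
cv2.imwrite('pics/c7.png',cv2.resize(np.hstack([a,b]),None,fx=4.4,fy=4.4))"
```

```text
t: 9.23
eef_pos: [0.556, 0.0094, 0.041]
ee_rot: [[0.04, 0.999, 0.002], [0.999, -0.04, -0.0], [-0.0, 0.002, -1.0]]
wrist_force: [0.8, 0.1, -2.4]
grip_width: 0.0155
t 9.23 TCP [0.556  0.0094 0.041 ] F [ 0.77  0.06 -2.41] w 0.0155 yaw -0.0405
travel [ 0.0001  0.     -0.0006] dr [ 0.09  0.01 -0.03]
```

View pics/c7.png

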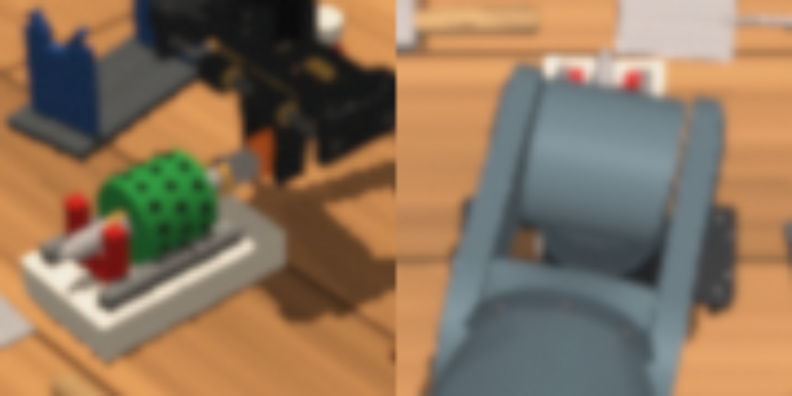

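```bash
python3 -m handwheel '{"travel":[[0,0.001,0],[0,0.002,0],[0,0.003,0],[0,0.004,0],[0,0.005,0],[0,0.006,0],[0,0.007,0],[0,0.008,0]],"dr":[[0,0,0],[0,0,0],[0,0,0],[0,0,0],[0,0,0],[0,0,0],[0,0,0],[0,0,0]],"claw":[-1,-1,-1,-1,-1,-1,-1,-1]}';python3 -m handwheel '{"travel":[[0,0.0007,0],[0,0.0014,0],[0,0.002,0],[0,0.002,0]],"dr":[[0,0,0],[0,0,0],[0,0,0],[0,0,0]],"claw":[-1,-1,-1,-1]}';python3 -c "
from h import *
goal([.556,.0095,.0416],-.040)
cv2.imwrite(f'pics/scene8.png',viewer.read_camera('scene')[:,:,::-1])
a=cv2.imread('pics/scene8.png')[170:260,210:300]
cv2.imwrite('pics/c8.png',cv2.resize(a,None,fx=6,fy=6))"
```

```text
t: 10.0
eef_pos: [0.5631, 0.0092, 0.0408]
ee_rot: [[0.041, 0.999, 0.0], [0.999, -0.041, -0.0], [-0.0, 0.0, -1.0]]
wrist_force: [0.5, -0.4, -1.9]
grip_width: 0.0157
t: 10.33
eef_pos: [0.565, 0.0092, 0.0407]
ee_rot: [[0.04, 0.999, 0.0], [0.999, -0.04, -0.0], [-0.0, 0.0, -1.0]]
wrist_force: [0.1, -0.5, -1.0]
grip_width: 0.0156
t 10.33 TCP [0.565  0.0092 0.0407] F [ 0.1  -0.49 -1.02] w 0.0156 yaw -0.0405
travel [-0.     -0.009  -0.0009] dr [ 0.01  0.   -0.03]
```

View pics/c8.png

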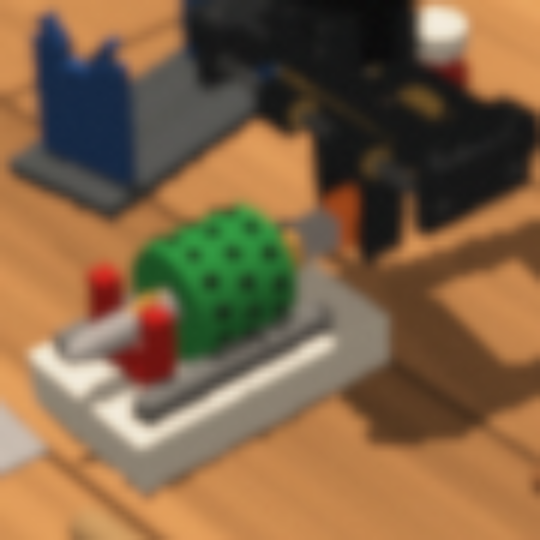

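```bash
for i in 1; do python3 -m handwheel '{"travel":[[0,0.0007,0],[0,0.0014,0],[0,0.002,0],[0,0.0027,0],[0,0.003,0]],"dr":[[0,0,0],[0,0,0],[0,0,0],[0,0,0],[0,0,0]],"claw":[-1,-1,-1,-1,-1]}'; done; python3 -m handwheel '{"travel":[[0,0.0005,0],[0,0.001,0],[0,0.0015,0],[0,0.0015,0]],"dr":[[0,0,0],[0,0,0],[0,0,0],[0,0,0]],"claw":[-1,-1,-1,-1]}'
```

```text
t: 10.8
eef_pos: [0.568, 0.009, 0.0407]
ee_rot: [[0.041, 0.999, 0.0], [0.999, -0.041, -0.0], [-0.0, 0.0, -1.0]]
wrist_force: [-1.0, -0.6, -0.3]
grip_width: 0.0157
t: 11.13
eef_pos: [0.5695, 0.009, 0.0407]
ee_rot: [[0.04, 0.999, 0.0], [0.999, -0.04, 0.0], [0.0, 0.0, -1.0]]
wrist_force: [-0.3, 0.9, -0.3]
grip_width: 0.0156
```

```bash
python3 -m handwheel '{"travel":[[0,0.0005,-0.0003],[0,0.001,-0.0006],[0,0.0015,-0.0006],[0,0.002,-0.0006],[0,0.002,-0.0006]],"dr":[[0,0,0],[0,0,0],[0,0,0],[0,0,0],[0,0,0]],"claw":[-1,-1,-1,-1,-1]}'; python3 -m handwheel '{"travel":[[0,0.0005,0],[0,0.001,0],[0,0.0015,0],[0,0.0015,0]],"dr":[[0,0,0],[0,0,0],[0,0,0],[0,0,0]],"claw":[-1,-1,-1,-1]}'
```

```text
t: 11.55
eef_pos: [0.5715, 0.0089, 0.0413]
ee_rot: [[0.041, 0.999, 0.0], [0.999, -0.041, -0.0], [-0.0, 0.0, -1.0]]
wrist_force: [-0.3, 0.2, -0.9]
grip_width: 0.016
t: 11.88
eef_pos: [0.573, 0.0088, 0.0413]
ee_rot: [[0.04, 0.999, 0.0], [0.999, -0.04, -0.0], [-0.0, 0.0, -1.0]]
wrist_force: [0.4, -0.7, -2.0]
grip_width: 0.0156
```

```bash
python3 -m handwheel '{"travel":[[0,0.0005,0],[0,0.001,0],[0,0.0015,0],[0,0.002,0],[0,0.002,0]],"dr":[[0,0,0],[0,0,0],[0,0,0],[0,0,0],[0,0,0]],"claw":[-1,-1,-1,-1,-1]}'; python3 -c "
from h import *
cv2.imwrite(f'pics/scene9.png',viewer.read_camera('scene')[:,:,::-1])
a=cv2.imread('pics/scene9.png')[170:260,210:300];b=cv2.imread('pics/scene8.png')[170:260,210:300]
cv2.imwrite('pics/c9.png',cv2.resize(np.hstack([b,a]),None,fx=4.4,fy=4.4))"
```

```text
t: 12.3
eef_pos: [0.575, 0.0088, 0.0413]
ee_rot: [[0.04, 0.999, 0.0], [0.999, -0.04, -0.0], [-0.0, 0.0, -1.0]]
wrist_force: [0.3, -0.8, -1.9]
grip_width: 0.0157
```

View pics/c9.png

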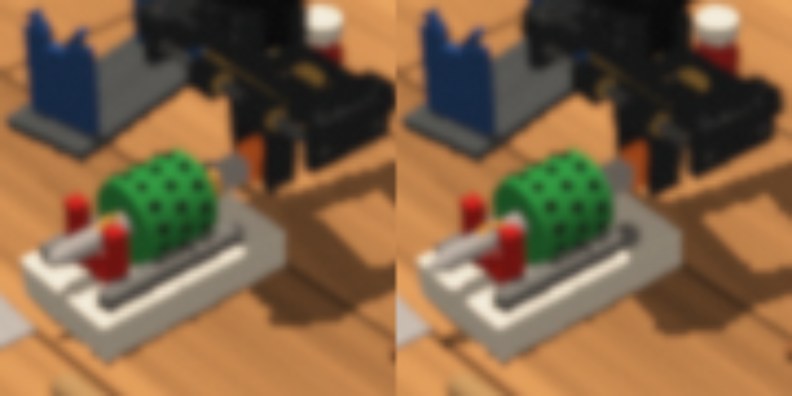

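```bash
python3 -m handwheel '{"travel":[[0,0.0005,0],[0,0.001,0],[0,0.0015,0],[0,0.002,0],[0,0.002,0]],"dr":[[0,0,0],[0,0,0],[0,0,0],[0,0,0],[0,0,0]],"claw":[-1,-1,-1,-1,-1]}'; python3 -m handwheel '{"travel":[[0,0.0005,0],[0,0.001,0],[0,0.0015,0],[0,0.0015,0]],"dr":[[0,0,0],[0,0,0],[0,0,0],[0,0,0]],"claw":[-1,-1,-1,-1]}'
```

```text
t: 12.77
eef_pos: [0.5766, 0.0087, 0.0412]
ee_rot: [[0.04, 0.999, -0.001], [0.999, -0.04, 0.0], [0.0, -0.001, -1.0]]
wrist_force: [-1.1, -0.6, -0.7]
grip_width: 0.0154
t: 13.1
eef_pos: [0.578, 0.0087, 0.0411]
ee_rot: [[0.04, 0.999, -0.001], [0.999, -0.04, 0.0], [0.0, -0.001, -1.0]]
wrist_force: [-3.2, 0.7, -0.4]
grip_width: 0.0153
```

```bash
python3 -m handwheel '{"travel":[[0,0.0005,0],[0,0.001,0],[0,0.0015,0],[0,0.0015,0]],"dr":[[0,0,0],[0,0,0],[0,0,0],[0,0,0]],"claw":[-1,-1,-1,-1]}'
```

```text
t: 13.43
eef_pos: [0.5801, 0.0086, 0.0413]
ee_rot: [[0.04, 0.999, 0.0], [0.999, -0.04, 0.0], [0.0, 0.0, -1.0]]
wrist_force: [-2.8, 0.1, -1.5]
grip_width: 0.0157
```

```bash
python3 -m handwheel '{"travel":[[0,0.0004,0],[0,0.0008,0],[0,0.001,0],[0,0.001,0]],"dr":[[0,0,0],[0,0,0],[0,0,0],[0,0,0]],"claw":[-1,-1,-1,-1]}';python3 -c "
from h import *
cv2.imwrite(f'pics/scene10.png',viewer.read_camera('scene')[:,:,::-1])
a=cv2.imread('pics/scene10.png')[170:260,210:300];b=cv2.imread('pics/scene9.png')[170:260,210:300]
cv2.imwrite('pics/c10.png',cv2.resize(np.hstack([b,a]),None,fx=4.4,fy=4.4))"
```

```text
t: 13.77
eef_pos: [0.581, 0.0085, 0.0413]
ee_rot: [[0.041, 0.999, 0.0], [0.999, -0.041, 0.0], [0.0, 0.0, -1.0]]
wrist_force: [-3.4, 0.1, -0.7]
grip_width: 0.0157
```

View pics/c10.png

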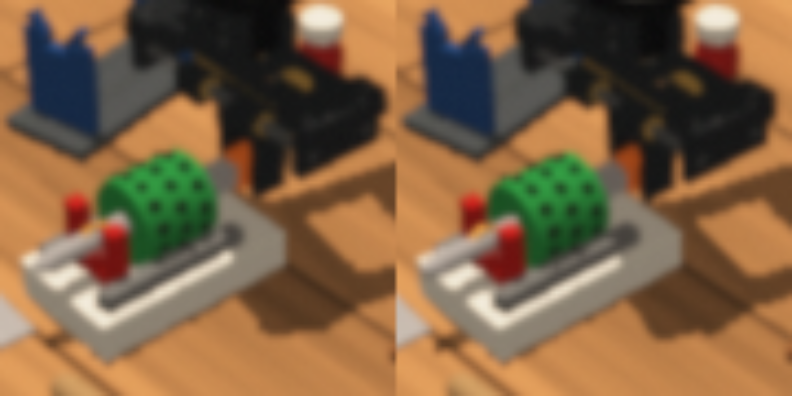

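```bash
python3 -m handwheel '{"travel":[[0,0.0005,0],[0,0.001,0],[0,0.0015,0],[0,0.0015,0]],"dr":[[0,0,0],[0,0,0],[0,0,0],[0,0,0]],"claw":[-1,-1,-1,-1]}'
```

```text
t: 14.15
eef_pos: [0.5825, 0.0085, 0.0414]
ee_rot: [[0.041, 0.999, 0.0], [0.999, -0.041, 0.0], [0.0, 0.0, -1.0]]
wrist_force: [-3.0, 0.0, -0.6]
grip_width: 0.0156
```

```bash
python3 -m handwheel '{"travel":[[0,0.0005,0],[0,0.001,0],[0,0.0015,0],[0,0.0015,0]],"dr":[[0,0,0],[0,0,0],[0,0,0],[0,0,0]],"claw":[-1,-1,-1,-1]}'
```

```text
t: 14.48
eef_pos: [0.584, 0.0084, 0.0413]
ee_rot: [[0.04, 0.999, 0.0], [0.999, -0.04, 0.0], [0.0, 0.0, -1.0]]
wrist_force: [-3.1, -0.9, -1.8]
grip_width: 0.0159
```

```bash
python3 -m handwheel '{"travel":[[0,0.0005,0],[0,0.001,0],[0,0.001,0]],"dr":[[0,0,0],[0,0,0],[0,0,0]],"claw":[-1,-1,-1]}'
```

```text
t: 14.73
eef_pos: [0.585, 0.0084, 0.0413]
ee_rot: [[0.04, 0.999, 0.0], [0.999, -0.04, -0.0], [-0.0, 0.0, -1.0]]
wrist_force: [-3.1, 0.4, -1.6]
grip_width: 0.0159
```

```bash
python3 -m handwheel '{"travel":[[0,0.0005,0],[0,0.001,0],[0,0.001,0]],"dr":[[0,0,0],[0,0,0],[0,0,0]],"claw":[-1,-1,-1]}'
```

```text
t: 14.98
eef_pos: [0.586, 0.0083, 0.0413]
ee_rot: [[0.041, 0.999, 0.0], [0.999, -0.041, -0.0], [-0.0, 0.0, -1.0]]
wrist_force: [-2.8, -0.2, -1.8]
grip_width: 0.0155
```

```bash
python3 -m handwheel '{"travel":[[0,0.0005,0],[0,0.001,0],[0,0.001,0]],"dr":[[0,0,0],[0,0,0],[0,0,0]],"claw":[-1,-1,-1]}'
```

```text
t: 15.23
eef_pos: [0.587, 0.0083, 0.0413]
ee_rot: [[0.041, 0.999, 0.0], [0.999, -0.041, -0.0], [-0.0, 0.0, -1.0]]
wrist_force: [-2.6, 0.4, -0.2]
grip_width: 0.0159
```

```bash
python3 -c "
from h import *
cv2.imwrite(f'pics/scene11.png',viewer.read_camera('scene')[:,:,::-1])
a=cv2.imread('pics/scene11.png')[180:250,210:280]
cv2.imwrite('pics/c11.png',cv2.resize(a,None,fx=8,fy=8,interpolation=cv2.INTER_CUBIC))"
```

```text
(no output)
```

View pics/c11.png

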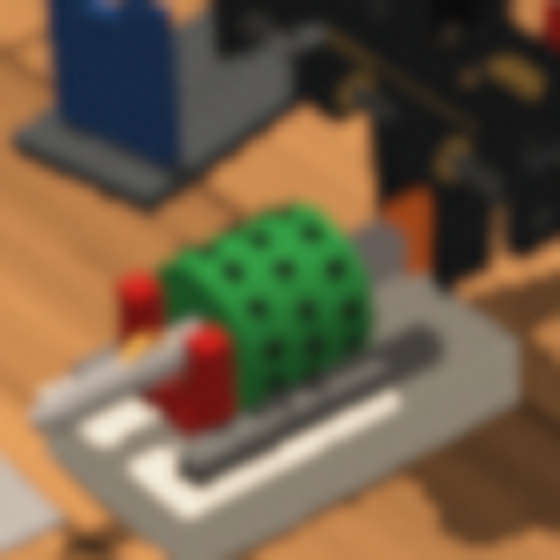

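```bash
python3 -m handwheel '{"travel":[[0,0.0004,0],[0,0.0008,0],[0,0.0008,0]],"dr":[[0,0,0],[0,0,0],[0,0,0]],"claw":[-1,-1,-1]}'
```

```text
t: 15.53
eef_pos: [0.5878, 0.0082, 0.0414]
ee_rot: [[0.041, 0.999, 0.0], [0.999, -0.041, -0.0], [0.0, 0.0, -1.0]]
wrist_force: [-2.4, 0.4, -1.2]
grip_width: 0.0161
```

```bash
python3 -m handwheel '{"travel":[[0,0.0004,0],[0,0.0008,0],[0,0.0008,0]],"dr":[[0,0,0],[0,0,0],[0,0,0]],"claw":[-1,-1,-1]}'
```

```text
t: 15.78
eef_pos: [0.5886, 0.0082, 0.0413]
ee_rot: [[0.04, 0.999, 0.0], [0.999, -0.04, -0.0], [-0.0, 0.0, -1.0]]
wrist_force: [-3.7, 0.8, -1.2]
grip_width: 0.0158
```

```bash
python3 -m handwheel '{"travel":[[0,0.0004,0],[0,0.0008,0],[0,0.0008,0]],"dr":[[0,0,0],[0,0,0],[0,0,0]],"claw":[-1,-1,-1]}'
```

```text
t: 16.03
eef_pos: [0.5894, 0.0082, 0.0414]
ee_rot: [[0.04, 0.999, 0.0], [0.999, -0.04, -0.0], [-0.0, 0.0, -1.0]]
wrist_force: [-2.2, -1.1, -0.9]
grip_width: 0.0155
```

```bash
python3 -m handwheel '{"travel":[[0,0.0004,0],[0,0.0008,0],[0,0.0008,0]],"dr":[[0,0,0],[0,0,0],[0,0,0]],"claw":[-1,-1,-1]}'
```

```text
t: 16.28
eef_pos: [0.5902, 0.0081, 0.0413]
ee_rot: [[0.04, 0.999, 0.0], [0.999, -0.04, -0.0], [0.0, 0.0, -1.0]]
wrist_force: [-2.8, 0.4, -1.0]
grip_width: 0.0156
```

```bash
python3 -m handwheel '{"travel":[[0,0.0004,0],[0,0.0008,0],[0,0.0008,0]],"dr":[[0,0,0],[0,0,0],[0,0,0]],"claw":[-1,-1,-1]}'
```

```text
t: 16.53
eef_pos: [0.5908, 0.0081, 0.0412]
ee_rot: [[0.04, 0.999, -0.0], [0.999, -0.04, -0.0], [-0.0, -0.0, -1.0]]
wrist_force: [-2.6, 0.4, -0.2]
grip_width: 0.0154
```

```bash
python3 -c "
from h import *
cv2.imwrite(f'pics/scene12.png',viewer.read_camera('scene')[:,:,::-1])
a=cv2.imread('pics/scene12.png')[180:250,210:280]
cv2.imwrite('pics/c12.png',cv2.resize(a,None,fx=8,fy=8,interpolation=cv2.INTER_CUBIC))"
```

```text
(no output)
```

View pics/c12.png

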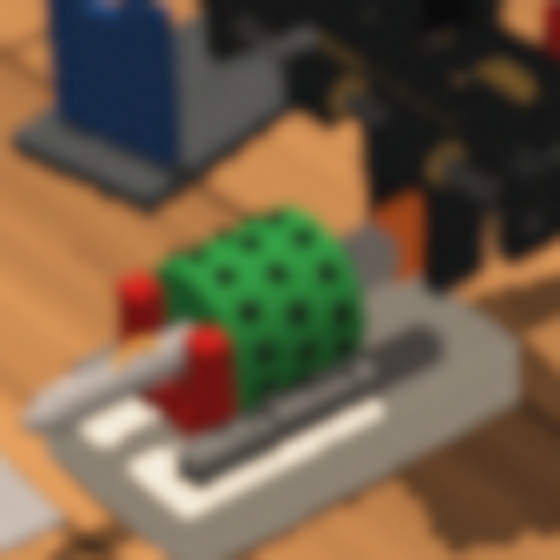

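```bash
python3 -m handwheel '{"travel":[[0,0.0004,0],[0,0.0008,0],[0,0.0008,0]],"dr":[[0,0,0],[0,0,0],[0,0,0]],"claw":[-1,-1,-1]}'
```

```text
t: 16.83
eef_pos: [0.5908, 0.0081, 0.041]
ee_rot: [[0.04, 0.999, -0.002], [0.999, -0.04, 0.0], [-0.0, -0.002, -1.0]]
wrist_force: [-5.8, 1.0, 0.7]
grip_width: 0.0155
```

```bash
python3 -m handwheel '{"travel":[[0,0.0004,0],[0,0.0008,0],[0,0.0008,0]],"dr":[[0,0,0],[0,0,0],[0,0,0]],"claw":[-1,-1,-1]}'
```

```text
t: 17.08
eef_pos: [0.5909, 0.0081, 0.0408]
ee_rot: [[0.04, 0.999, -0.004], [0.999, -0.04, 0.0], [-0.0, -0.004, -1.0]]
wrist_force: [-8.6, -0.4, 2.6]
grip_width: 0.0157
```

```bash
python3 -m handwheel '{"travel":[[0,0.0004,0],[0,0.0008,0],[0,0.0008,0]],"dr":[[0,0,0],[0,0,0],[0,0,0]],"claw":[-1,-1,-1]}'
```

```text
t: 17.33
eef_pos: [0.5909, 0.0082, 0.0407]
ee_rot: [[0.04, 0.999, -0.005], [0.999, -0.04, 0.0], [0.0, -0.005, -1.0]]
wrist_force: [-11.1, -1.3, 3.8]
grip_width: 0.0156
```

```bash
python3 -m handwheel '{"travel":[[0,0,0],[0,0,0],[0,0,0],[0,0,0],[0,0,0]],"dr":[[0,0,0],[0,0,0],[0,0,0],[0,0,0],[0,0,0]],"claw":[-1,-1,-1,-1,-1]}';python3 -c "
from h import *
cv2.imwrite(f'pics/scene13.png',viewer.read_camera('scene')[:,:,::-1])
a=cv2.imread('pics/scene13.png')[180:250,210:280]
cv2.imwrite('pics/c13.png',cv2.resize(a,None,fx=8,fy=8,interpolation=cv2.INTER_CUBIC))"
```

```text
t: 17.75
eef_pos: [0.5909, 0.0081, 0.0407]
ee_rot: [[0.04, 0.999, -0.005], [0.999, -0.04, 0.0], [0.0, -0.005, -1.0]]
wrist_force: [-11.3, -0.3, 3.5]
grip_width: 0.0157
```

View pics/c13.png

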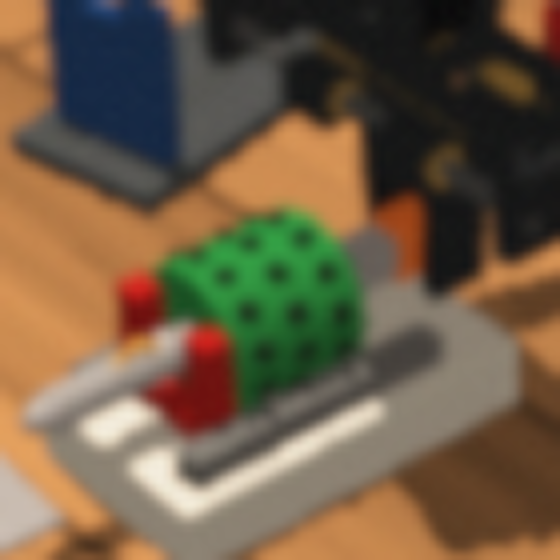

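```bash
python3 -m handwheel '{"travel":[[0,-0.001,0],[0,-0.002,0],[0,-0.002,-0.002],[0,-0.002,-0.006],[0,-0.002,-0.012],[0,-0.002,-0.02],[0,-0.002,-0.03],[0,-0.002,-0.04],[0,-0.002,-0.05],[0,-0.002,-0.06],[0,-0.002,-0.07],[0,-0.002,-0.07]],"dr":[[0,0,0],[0,0,0],[0,0,0],[0,0,0],[0,0,0],[0,0,0],[0,0,0],[0,0,0],[0,0,0],[0,0,0],[0,0,0],[0,0,0]],"claw":[-1,-1,-1,-1,-1,-1,-1,-1,-1,-1,-1,-1]}';python3 -m handwheel '{"travel":[[0,0,-0.01],[0,0,-0.02],[0,0,-0.025],[0,0,-0.025]],"dr":[[0,0,0],[0,0,0],[0,0,0],[0,0,0]],"claw":[-1,-1,-1,-1]}';python3 -c "
from h import *
cv2.imwrite(f'pics/scene14.png',viewer.read_camera('scene')[:,:,::-1])
a=cv2.imread('pics/scene14.png')[150:240,210:300]
cv2.imwrite('pics/c14.png',cv2.resize(a,None,fx=6,fy=6,interpolation=cv2.INTER_CUBIC))"
```

```text
t: 18.8
eef_pos: [0.5935, 0.0078, 0.1146]
ee_rot: [[0.04, 0.999, 0.006], [0.999, -0.04, -0.001], [-0.001, 0.006, -1.0]]
wrist_force: [0.5, -0.4, -3.4]
grip_width: 0.016
t: 19.13
eef_pos: [0.5924, 0.0079, 0.1381]
ee_rot: [[0.04, 0.999, 0.003], [0.999, -0.04, -0.001], [-0.0, 0.003, -1.0]]
wrist_force: [0.0, -0.2, -4.5]
grip_width: 0.0157
```

View pics/c14.png

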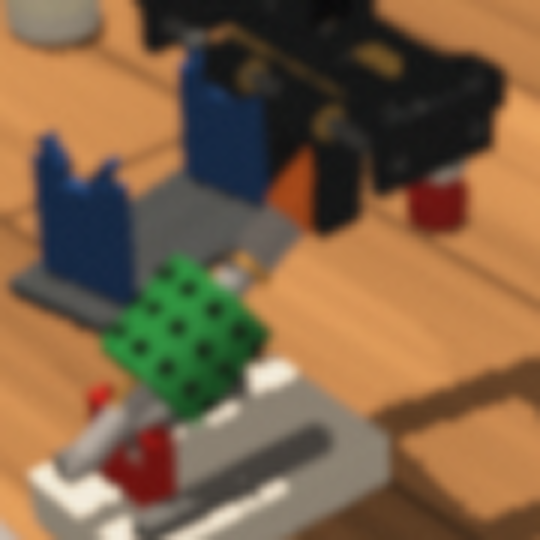

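```bash
cat >> h.py <<'E'
def onplane(n,uv,p,yaw):
    c,d=ray(n,uv);nn=np.array([-np.sin(yaw),np.cos(yaw),0]);return c+d*((np.asarray(p)-c)@nn)/(d@nn)
E
python3 -c "
from h import *
s=r.observe();g=s['eef_pos']+[0,0,.019]
t=onplane('scene',(221.3,227.5),g,-.04);print(g,t,np.linalg.norm(t-g),np.degrees(np.arctan2(t[2]-g[2],np.hypot(*(t-g)[:2]))), s['ft_torque'])
cv2.imwrite('pics/scene15.png',viewer.read_camera('scene')[:,:,::-1])
a=cv2.imread('pics/scene15.png')[150:240,210:300];b=cv2.imread('pics/scene14.png')[150:240,210:300]
print(np.abs(a.astype(int)-b).max())
"
```

```text
[0.59193157 0.00799806 0.15625122] [0.73890184 0.00211612 0.06436817] 0.17342823682881692 -31.992242738865293 [ 0.0656518   0.21028065 -0.06772313]
48
```

```bash
python3 -m handwheel '{"travel":[[0,0,-0.001],[0,0,-0.003],[0,0,-0.006],[0,0,-0.01],[0,0,-0.014],[0,0,-0.019],[0,0,-0.024],[0,0,-0.029],[0,0,-0.034],[0,0,-0.038],[0,0,-0.04],[0,0,-0.041]],"dr":[[0,0,0],[0,0,0],[0,0,0],[0,0,0],[0,0,0],[0,0,0],[0,0,0],[0,0,0],[0,0,0],[0,0,0],[0,0,0],[0,0,0]],"claw":[-1,-1,-1,-1,-1,-1,-1,-1,-1,-1,-1,-1]}';python3 -c "
from h import *
for n in('scene','top'):cv2.imwrite(f'pics/{n}16.png',viewer.read_camera(n)[:,:,::-1])
s=r.observe();print(s['eef_pos'],s['wrist_force'],s['ft_torque'])
a=cv2.imread('pics/scene16.png')[140:240,210:310];b=cv2.imread('pics/top16.png')[110:210,220:320]
cv2.imwrite('pics/c16.png',cv2.resize(np.hstack([a,b]),None,fx=4,fy=4,interpolation=cv2.INTER_CUBIC))"
```

```text
t: 20.23
eef_pos: [0.5915, 0.0081, 0.1779]
ee_rot: [[0.04, 0.999, 0.001], [0.999, -0.04, -0.0], [-0.0, 0.001, -1.0]]
wrist_force: [-0.3, 0.1, -4.0]
grip_width: 0.0156
[0.59129291 0.00808419 0.17743112] [ 0.6319328   0.25266363 -3.95657635] [0.08301718 0.23174895 0.0118711 ]
```

View pics/c16.png

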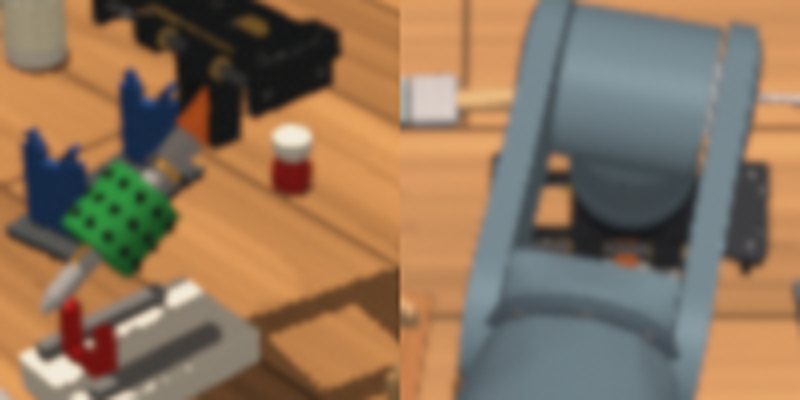

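```bash
cat >> h.py <<'E'
def pitch(uv,yaw):
    s=r.observe();g=s['eef_pos']+[0,0,.019]
    t=onplane('scene',uv,g,yaw);print('grip',g.round(4),'tip',t.round(4),'len',np.linalg.norm(t-g).round(4),'pitch',np.degrees(np.arctan2(t[2]-g[2],np.hypot(*(t-g)[:2]))).round(1))
E
python3 -c "
from h import *
pitch((221.3,215.8),-.04)
for d in(-.02,.02): pitch((221.3,215.8),-.04+d)"
```

```text
grip [0.5913 0.0081 0.1964] tip [0.7357 0.0023 0.1028] len 0.1722 pitch -32.9
grip [0.5913 0.0081 0.1964] tip [ 7.338e-01 -5.000e-04  1.003e-01] len 0.1721 pitch -33.9
grip [0.5913 0.0081 0.1964] tip [0.7376 0.0052 0.1054] len 0.1724 pitch -31.9
```

```bash
python3 -c "
from h import *
goal([.471,-.1978,.220],.19)"
```

```text
t 20.33 TCP [0.5913 0.0081 0.1774] F [ 0.63  0.25 -3.96] w 0.0157 yaw -0.0405
travel [-0.2106 -0.1118 -0.0426] dr [ 1.000e-02  0.000e+00 -1.321e+01]
```

```bash
python3 -m handwheel '{"travel":[[0,-0.001,-0.002],[0,-0.004,-0.007],[-0.002,-0.009,-0.014],[-0.006,-0.016,-0.022],[-0.013,-0.024,-0.03],[-0.022,-0.032,-0.037],[-0.033,-0.041,-0.041],[-0.045,-0.05,-0.0426],[-0.058,-0.058,-0.0426],[-0.072,-0.066,-0.0426],[-0.086,-0.074,-0.0426],[-0.1,-0.081,-0.0426]],"dr":[[0,0,0],[0,0,0],[0,0,-0.3],[0,0,-0.8],[0,0,-1.5],[0,0,-2.3],[0,0,-3.2],[0,0,-4.1],[0,0,-5],[0,0,-5.9],[0,0,-6.8],[0,0,-7.7]],"claw":[-1,-1,-1,-1,-1,-1,-1,-1,-1,-1,-1,-1]}'; python3 -c "
from h import *
goal([.471,-.1978,.220],.19)"
```

```text
t: 21.33
eef_pos: [0.5053, -0.0894, 0.221]
ee_rot: [[-0.095, 0.995, 0.001], [0.995, 0.095, -0.001], [-0.001, 0.001, -1.0]]
wrist_force: [0.3, -0.1, -3.7]
grip_width: 0.0159
t 21.33 TCP [ 0.5053 -0.0894  0.221 ] F [ 0.32 -0.06 -3.68] w 0.0159 yaw 0.0952
travel [-0.1047 -0.0445  0.001 ] dr [ 0.05  0.05 -5.43]
```

```bash
python3 -m handwheel '{"travel":[[-0.013,-0.006,0],[-0.026,-0.012,0],[-0.039,-0.018,0],[-0.052,-0.024,0],[-0.065,-0.029,0],[-0.077,-0.034,0],[-0.088,-0.038,0],[-0.096,-0.041,0],[-0.102,-0.043,0],[-0.1047,-0.0445,0],[-0.1047,-0.0445,0],[-0.1047,-0.0445,0]],"dr":[[0,0,-0.8],[0,0,-1.6],[0,0,-2.4],[0,0,-3.2],[0,0,-4],[0,0,-4.6],[0,0,-5.1],[0,0,-5.5],[0,0,-5.5],[0,0,-5.5],[0,0,-5.5],[0,0,-5.5]],"claw":[-1,-1,-1,-1,-1,-1,-1,-1,-1,-1,-1,-1]}'; python3 -c "
from h import *
for n in('scene','top'):cv2.imwrite(f'pics/{n}17.png',viewer.read_camera(n)[:,:,::-1])
goal([.471,-.1978,.220],.19)
a=cv2.imread('pics/scene17.png')[90:210,180:300];b=cv2.imread('pics/top17.png')[130:250,280:400]
cv2.imwrite('pics/c17.png',cv2.resize(np.hstack([a,b]),None,fx=3.3,fy=3.3,interpolation=cv2.INTER_CUBIC))"
```

```text
t: 22.33
eef_pos: [0.4718, -0.1967, 0.22]
ee_rot: [[-0.189, 0.982, 0.0], [0.982, 0.189, 0.0], [0.0, 0.0, -1.0]]
wrist_force: [-0.5, 0.6, -4.7]
grip_width: 0.0161
t 22.43 TCP [ 0.4719 -0.1964  0.2199] F [-0.57 -0.32 -3.55] w 0.0158 yaw 0.1904
travel [-0.0012 -0.0011 -0.0001] dr [ 0.   -0.01  0.02]
```

View pics/c17.png

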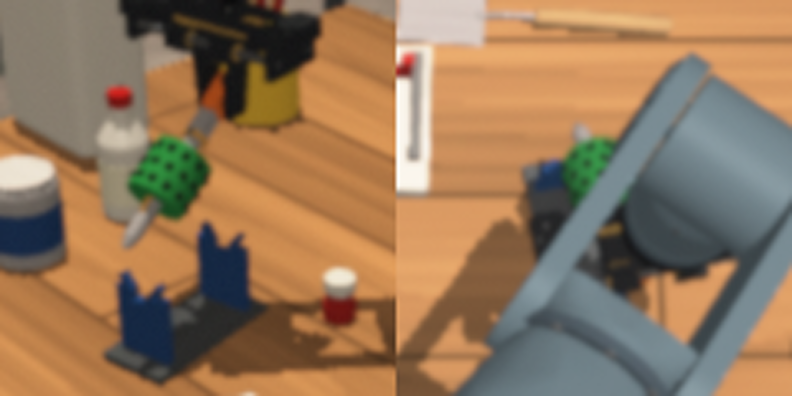

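```bash
python3 -c "
from h import *
pitch((219.2,163.8),.19)
print(tri((335.5,168.6),(219.2,163.8)))
a=cv2.imread('pics/scene17.png');cv2.imwrite('pics/z.png',cv2.resize(np.hstack([a[130:170,210:250],cv2.imread('pics/top17.png')[155:195,320:360]]),None,fx=9,fy=9,interpolation=cv2.INTER_NEAREST))"
```

```text
grip [ 0.4719 -0.1964  0.2389] tip [ 0.6091 -0.1701  0.1405] len 0.1709 pitch -35.2
(array([ 0.61088377, -0.16967677,  0.14180031]), np.float64(0.002735655908076921))
```

View pics/z.png

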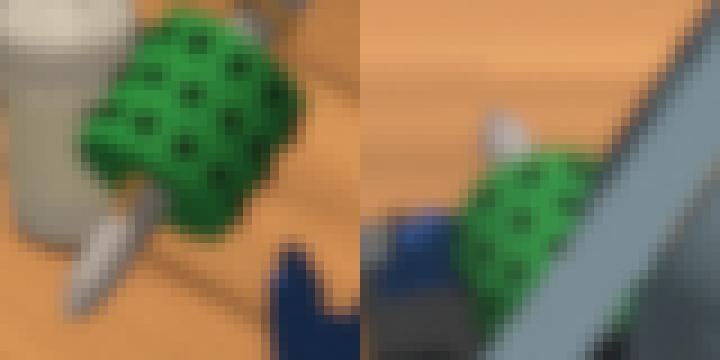

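```bash
python3 -m handwheel '{"travel":[[0,0,0.002],[0,0,0.005],[0,0,0.01],[0,0,0.016],[0,0,0.022],[0,0,0.028],[0,0,0.034],[0,0,0.04],[0,0,0.045],[0,0,0.049],[0,0,0.052],[0,0,0.053]],"dr":[[0,0,0],[0,0,0],[0,0,0],[0,0,0],[0,0,0],[0,0,0],[0,0,0],[0,0,0],[0,0,0],[0,0,0],[0,0,0],[0,0,0]],"claw":[-1,-1,-1,-1,-1,-1,-1,-1,-1,-1,-1,-1]}'; python3 -c "
from h import *
for n in('scene','top'):cv2.imwrite(f'pics/{n}18.png',viewer.read_camera(n)[:,:,::-1])
a=cv2.imread('pics/scene18.png')[130:210,200:280];b=cv2.imread('pics/top18.png')[150:230,300:380]
cv2.imwrite('pics/c18.png',cv2.resize(np.hstack([a,b]),None,fx=5,fy=5,interpolation=cv2.INTER_CUBIC))"
```

```text
t: 23.43
eef_pos: [0.4716, -0.1968, 0.1663]
ee_rot: [[-0.189, 0.982, -0.001], [0.982, 0.189, 0.0], [0.001, -0.001, -1.0]]
wrist_force: [-0.0, 0.7, -3.2]
grip_width: 0.0154
```

View pics/c18.png

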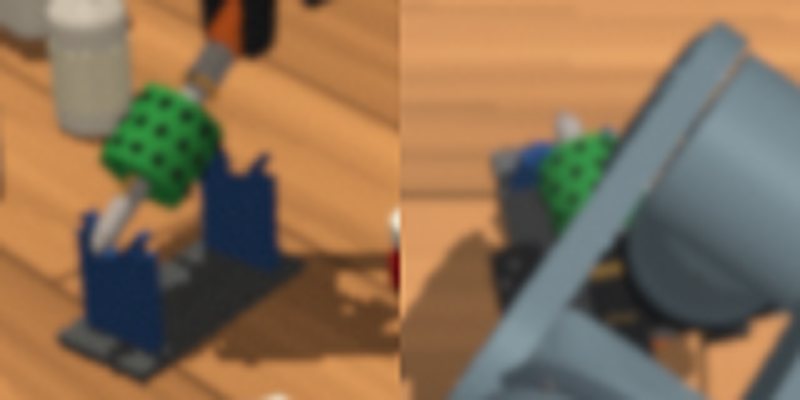

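```bash
python3 -c "
from h import *
pitch((219.8,179.8),.19)
a=cv2.imread('pics/scene18.png');cv2.imwrite('pics/z.png',cv2.resize(np.hstack([a[160:200,205:245],cv2.imread('pics/top18.png')[155:195,320:360]]),None,fx=9,fy=9,interpolation=cv2.INTER_NEAREST))"
```

```text
grip [ 0.4718 -0.1969  0.1858] tip [ 0.6119 -0.17    0.0843] len 0.1751 pitch -35.4
```

View pics/z.png

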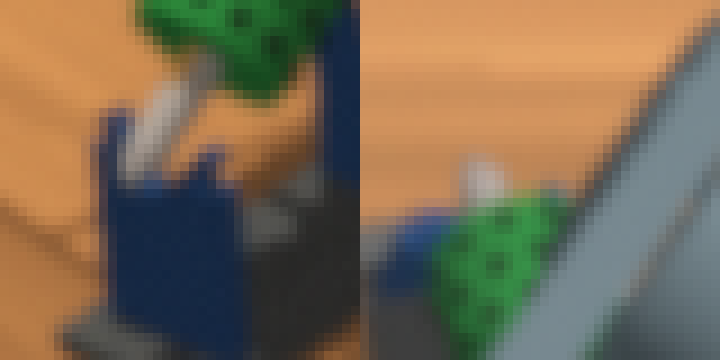

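```bash
python3 -c "
from h import *
for z in(.078,.084,.09): print(onz('top',(334.4,173.0),z))
print(tri((334.4,173.0),(219.4,180)))
h=np.array([np.cos(.19),np.sin(.19),0]);F=np.array([.5953,-.1739,0])
for d in(-5,5): print(d,proj('scene',F+h*d/1000+[0,0,.072]),proj('top',F+h*d/1000+[0,0,.072]))
"
```

```text
[ 0.61645463 -0.17730665  0.078     ]
[ 0.61473971 -0.17633065  0.084     ]
[ 0.6130248  -0.17535466  0.09      ]
(array([ 0.61315569, -0.17464194,  0.08279866]), np.float64(0.005138657580697827))
-5 [224.6092313  180.03610592] [333.59074366 181.49366437]
5 [222.49077049 181.39662423] [332.89652879 178.48510139]
```

```bash
python3 -c "
from h import *
for T,g in (((.6091,-.1701,.1405),(.4719,-.1964,.2389)),((.6119,-.17,.0843),(.4718,-.1969,.1858))):
  T=np.array(T);g=np.array(g)
  for f in(1,.93,.86): print(f,proj('top',g+(T-g)*f).round(1),proj('scene',g+(T-g)*f).round(1))
"
```

```text
1 [335.3 169.6] [219.2 163.8]
0.93 [336.3 172.1] [221.2 160.5]
0.86 [337.4 174.5] [223.2 157.3]
1 [332.4 173.8] [219.8 179.8]
0.93 [333.5 176.3] [221.8 176.5]
0.86 [334.5 178.7] [223.8 173.2]
```

```bash
python3 -m handwheel '{"travel":[[0,0,0.002],[0,0,0.004],[0,0,0.006],[0,0,0.008],[0,0,0.01],[0,0,0.012],[0,0,0.014],[0,0,0.016],[0,0,0.016]],"dr":[[0,0,0],[0,0,0],[0,0,0],[0,0,0],[0,0,0],[0,0,0],[0,0,0],[0,0,0],[0,0,0]],"claw":[-1,-1,-1,-1,-1,-1,-1,-1,-1]}'; python3 -c "
from h import *
for n in('scene','top'):cv2.imwrite(f'pics/{n}19.png',viewer.read_camera(n)[:,:,::-1])
a=cv2.imread('pics/scene19.png')[145:205,200:260];b=cv2.imread('pics/top19.png')[155:215,310:370]
cv2.imwrite('pics/c19.png',cv2.resize(np.hstack([a,b]),None,fx=6.6,fy=6.6,interpolation=cv2.INTER_CUBIC))"
```

```text
t: 24.28
eef_pos: [0.4717, -0.1969, 0.1505]
ee_rot: [[-0.189, 0.982, -0.0], [0.982, 0.189, 0.0], [0.0, -0.0, -1.0]]
wrist_force: [-0.4, -0.0, -3.6]
grip_width: 0.0159
```

View pics/c19.png

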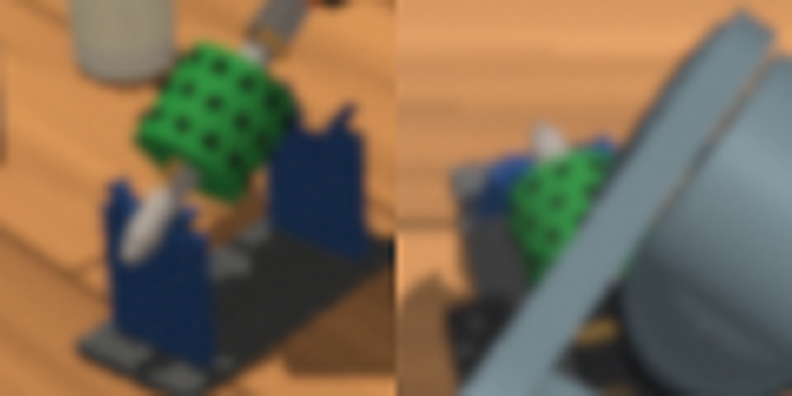

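```bash
python3 -m handwheel '{"travel":[[0,0,0.0015],[0,0,0.003],[0,0,0.0045],[0,0,0.006],[0,0,0.006]],"dr":[[0,0,0],[0,0,0],[0,0,0],[0,0,0],[0,0,0]],"claw":[-1,-1,-1,-1,-1]}';python3 -m handwheel '{"travel":[[0,-0.001,0.0015],[0,-0.002,0.003],[0,-0.0025,0.0045],[0,-0.003,0.006],[0,-0.003,0.006]],"dr":[[0,0,0],[0,0,0],[0,0,0],[0,0,0],[0,0,0]],"claw":[-1,-1,-1,-1,-1]}'; python3 -c "
from h import *
for n in('scene','top'):cv2.imwrite(f'pics/{n}20.png',viewer.read_camera(n)[:,:,::-1])
a=cv2.imread('pics/scene20.png')[145:205,200:260];b=cv2.imread('pics/top20.png')[155:215,310:370]
print(r.observe()['ft_torque'])
cv2.imwrite('pics/c20.png',cv2.resize(np.hstack([a,b]),None,fx=6.6,fy=6.6,interpolation=cv2.INTER_CUBIC))"
```

```text
t: 24.8
eef_pos: [0.4725, -0.1971, 0.1452]
ee_rot: [[-0.188, 0.982, 0.002], [0.982, 0.188, -0.0], [-0.001, 0.002, -1.0]]
wrist_force: [2.5, 0.2, -2.2]
grip_width: 0.0154
t: 25.22
eef_pos: [0.4685, -0.1976, 0.1386]
ee_rot: [[-0.189, 0.982, -0.001], [0.982, 0.189, 0.0], [0.0, -0.001, -1.0]]
wrist_force: [1.6, -1.1, 1.1]
grip_width: 0.0155
[ 0.04502774 -0.34560834 -0.03415509]
```

View pics/c20.png

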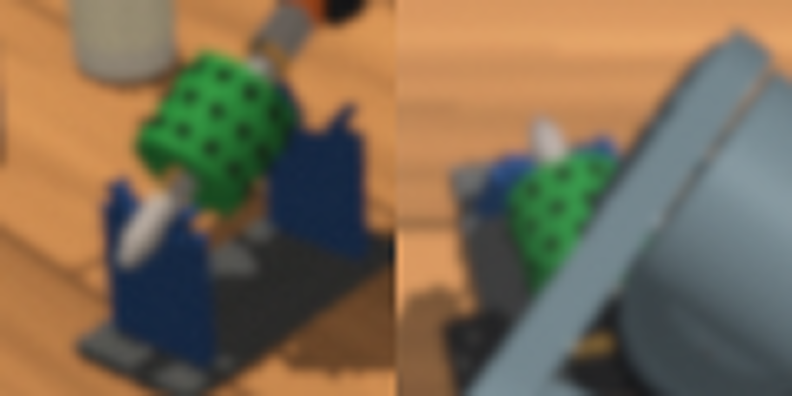

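```bash
python3 -m handwheel '{"travel":[[0,-0.002,0.004],[0,-0.0045,0.0083],[0,-0.0067,0.0126],[0,-0.0089,0.0176],[0,-0.011,0.0226],[0,-0.013,0.0276],[0,-0.0146,0.0326],[0,-0.0161,0.0376],[0,-0.0174,0.0426],[0,-0.0186,0.0486],[0,-0.0186,0.0486]],"dr":[[0,0,0],[0,0,0],[0,0,0],[0,0,0],[0,0,0],[0,0,0],[0,0,0],[0,0,0],[0,0,0],[0,0,0],[0,0,0]],"claw":[-1,-1,-1,-1,-1,-1,-1,-1,-1,-1,-1]}'; python3 -c "
from h import *
for n in('scene','top'):cv2.imwrite(f'pics/{n}21.png',viewer.read_camera(n)[:,:,::-1])
a=cv2.imread('pics/scene21.png')[135:205,200:270];b=cv2.imread('pics/top21.png')[155:225,310:380]
print(r.observe()['ft_torque'])
cv2.imwrite('pics/c21.png',cv2.resize(np.hstack([a,b]),None,fx=5.6,fy=5.6,interpolation=cv2.INTER_CUBIC))"
```

```text
t: 26.23
eef_pos: [0.4497, -0.2006, 0.0889]
ee_rot: [[-0.188, 0.982, -0.002], [0.982, 0.188, 0.001], [0.002, -0.001, -1.0]]
wrist_force: [-0.1, -0.9, -0.4]
grip_width: 0.0158
[-0.03668001  0.05089707 -0.03036309]
```

View pics/c21.png

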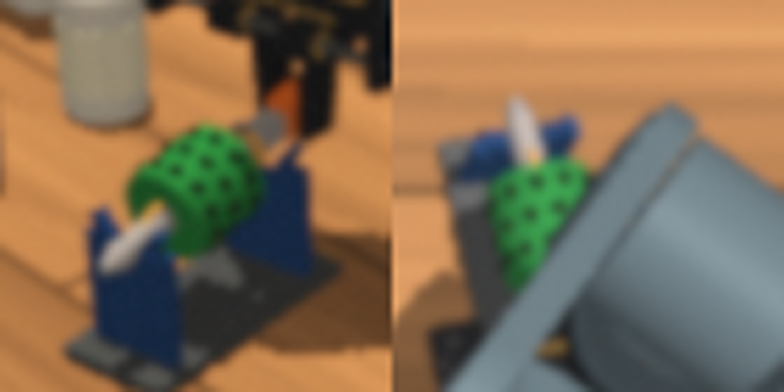

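```bash
python3 -m handwheel '{"travel":[[-0.0005,-0.0007,0.004],[-0.001,-0.0013,0.008],[-0.001,-0.0018,0.012],[-0.001,-0.0022,0.016],[-0.001,-0.0024,0.02],[-0.001,-0.0026,0.023],[-0.001,-0.0026,0.025],[-0.001,-0.0026,0.025]],"dr":[[0,0,0],[0,0,0],[0,0,0],[0,0,0],[0,0,0],[0,0,0],[0,0,0],[0,0,0]],"claw":[-1,-1,-1,-1,-1,-1,-1,-1]}'; python3 -c "
from h import *
for n in('scene','top'):cv2.imwrite(f'pics/{n}22.png',viewer.read_camera(n)[:,:,::-1])
a=cv2.imread('pics/scene22.png')[135:205,200:270];b=cv2.imread('pics/top22.png')[155:225,310:380]
print(r.observe()['ft_torque'])
cv2.imwrite('pics/c22.png',cv2.resize(np.hstack([a,b]),None,fx=5.6,fy=5.6,interpolation=cv2.INTER_CUBIC))"
```

```text
t: 27.0
eef_pos: [0.4479, -0.2023, 0.0647]
ee_rot: [[-0.189, 0.982, -0.001], [0.982, 0.189, 0.001], [0.001, -0.001, -1.0]]
wrist_force: [-2.6, 0.2, 0.2]
grip_width: 0.0156
[0.09811312 0.17530943 0.08828544]
```

View pics/c22.png

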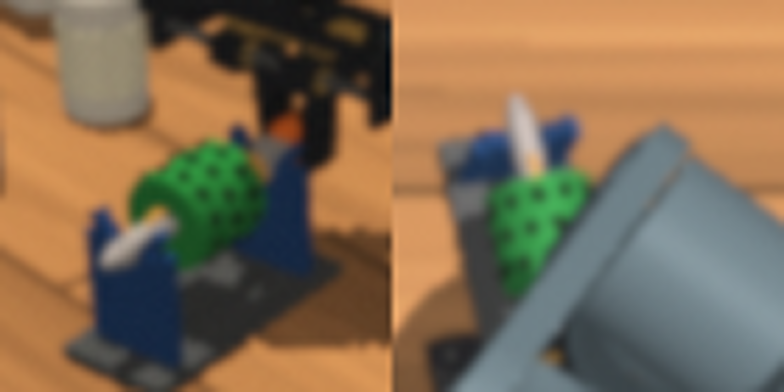

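```bash
python3 -m handwheel '{"travel":[[0,-0.0005,0.001],[0,-0.001,0.002],[0,-0.001,0.003],[0,-0.001,0.003]],"dr":[[0,0,0],[0,0,0],[0,0,0],[0,0,0]],"claw":[-1,-1,-1,-1]}'; python3 -c "
from h import *
for n in('scene','top'):cv2.imwrite(f'pics/{n}23.png',viewer.read_camera(n)[:,:,::-1])
a=cv2.imread('pics/scene23.png')[145:200,210:265];
print(r.observe()['ft_torque'])
cv2.imwrite('pics/c23.png',cv2.resize(a,None,fx=10,fy=10,interpolation=cv2.INTER_CUBIC))"
```

```text
t: 27.43
eef_pos: [0.4479, -0.2029, 0.0629]
ee_rot: [[-0.189, 0.982, 0.001], [0.982, 0.189, -0.0], [-0.001, 0.001, -1.0]]
wrist_force: [-0.2, 1.7, 3.6]
grip_width: 0.0162
[ 0.38291566 -0.26418725  0.03677427]
```

View pics/c23.png

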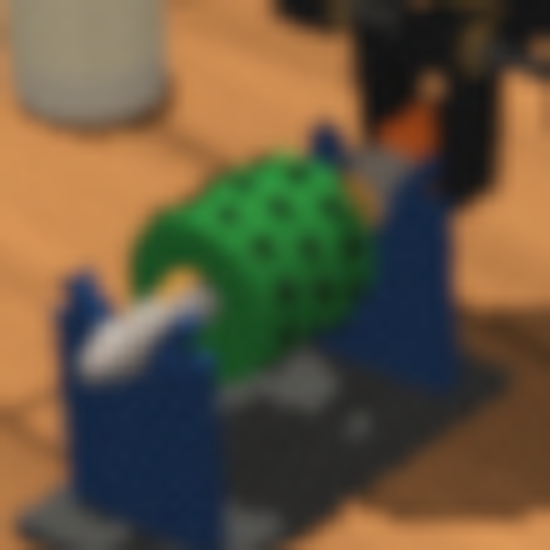

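```bash
python3 -m handwheel '{"travel":[[0.0007,0,0],[0.0015,0,0],[0.0015,0,0],[0.0015,0,0]],"dr":[[0,0,0],[0,0,0],[0,0,0],[0,0,0]],"claw":[-1,-1,-1,-1]}'; python3 -c "
from rig import r
print(r.observe()['ft_torque'])"; python3 -m handwheel '{"travel":[[0,0,0.001],[0,0,0.0015],[0,0,0.0015]],"dr":[[0,0,0],[0,0,0],[0,0,0]],"claw":[-1,-1,-1]}'; python3 -c "
from rig import r
print(r.observe()['ft_torque'])"
```

```text
t: 27.87
eef_pos: [0.4477, -0.2021, 0.0629]
ee_rot: [[-0.188, 0.982, 0.002], [0.982, 0.188, -0.002], [-0.002, 0.001, -1.0]]
wrist_force: [2.2, -2.3, 5.3]
grip_width: 0.0158
[-0.30360324 -0.53124018 -0.01215292]
t: 28.12
eef_pos: [0.4477, -0.2021, 0.0623]
ee_rot: [[-0.189, 0.982, 0.001], [0.982, 0.189, -0.002], [-0.002, 0.001, -1.0]]
wrist_force: [-2.5, -0.2, 16.7]
grip_width: 0.0157
[0.13933427 0.13751242 0.01969815]
```

```bash
python3 -m handwheel '{"travel":[[0,0,-0.001],[0,0,-0.001],[0,0,-0.001]],"dr":[[0,0,0],[0,0,0],[0,0,0]],"claw":[-1,-1,-1]}'; python3 -c "
from h import *
im={}
for n in('scene','top'):im[n]=viewer.read_camera(n)[:,:,::-1];cv2.imwrite(f'pics/{n}24.png',im[n])
print(r.observe()['ft_torque'])
a=im['scene'][145:200,205:260];b=im['top'][165:220,315:370]
cv2.imwrite('pics/c24.png',cv2.resize(np.hstack([a,b]),None,fx=7,fy=7,interpolation=cv2.INTER_CUBIC))"
```

```text
t: 28.37
eef_pos: [0.4476, -0.2018, 0.0627]
ee_rot: [[-0.189, 0.982, 0.001], [0.982, 0.189, -0.001], [-0.001, 0.001, -1.0]]
wrist_force: [0.9, -0.5, 9.6]
grip_width: 0.0155
[-0.16062955 -0.08859403 -0.05583853]
```

View pics/c24.png

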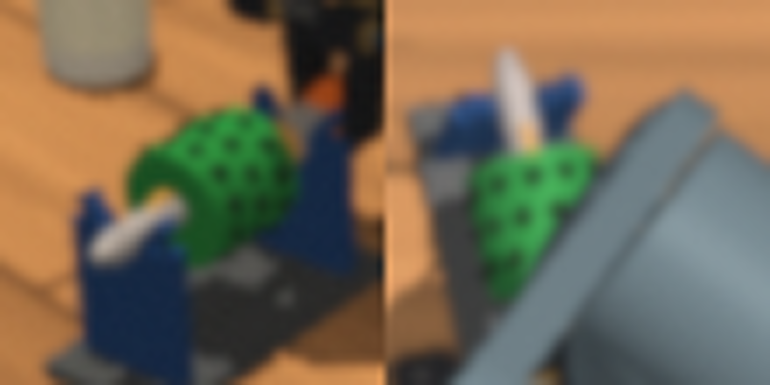

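```bash
python3 -c "
from h import *
pitch((218.6,180.2),.19)
h=np.array([.982,.189,0]);o=np.array([.4476,-.2018,.080])+.0176*h
for d in(0,.036,.099,.121,.144,.156): print(d,proj('scene',o+h*d).round(1),proj('top',o+h*d).round(1))"
```

```text
grip [ 0.4476 -0.2019  0.0816] tip [ 0.617  -0.1693  0.0853] len 0.1725 pitch 1.2
0 [249.9 161.8] [342.9 220.3]
0.036 [243.1 166.1] [340.3 209. ]
0.099 [230.6 174.1] [335.8 189.6]
0.121 [226. 177.] [334.3 182.9]
0.144 [221.1 180.2] [332.7 175.9]
0.156 [218.5 181.8] [331.8 172.3]
```

```bash
python3 -m handwheel '{"travel":[[0,0,-0.0005],[0,0,-0.0005],[0,0,-0.0005],[0,0,-0.0005],[0,0,-0.0005],[0,0,-0.0005],[0,0,-0.0005],[0,0,-0.0005],[0,0,-0.0005],[0,0,-0.0005]],"dr":[[0,0,0],[0,0,0],[0,0,0],[0,0,0],[0,0,0],[0,0,0],[0,0,0],[0,0,0],[0,0,0],[0,0,0]],"claw":[-0.4,-0.2,0,0,0,0,0,0,0,0]}'; python3 -c "
from h import *
im={}
for n in('scene','top'):im[n]=viewer.read_camera(n)[:,:,::-1];cv2.imwrite(f'pics/{n}25.png',im[n])
a=im['scene'][145:200,205:260];b=im['top'][165:220,315:370]
cv2.imwrite('pics/c25.png',cv2.resize(np.hstack([a,b]),None,fx=7,fy=7,interpolation=cv2.INTER_CUBIC))"
```

```text
t: 29.3
eef_pos: [0.4469, -0.2012, 0.0623]
ee_rot: [[-0.189, 0.982, -0.0], [0.982, 0.189, 0.0], [0.0, -0.0, -1.0]]
wrist_force: [-0.6, -0.6, -0.8]
grip_width: 0.044
```

View pics/c25.png

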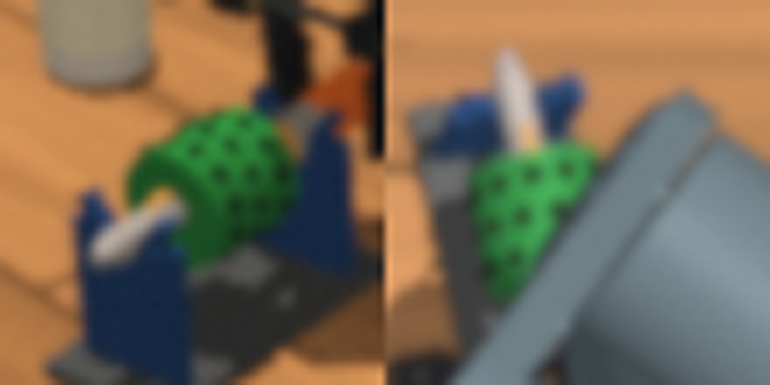

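```bash
python3 -m handwheel '{"travel":[[0,-0.002,-0.005],[0,-0.003,-0.015],[0,-0.003,-0.03],[0,-0.003,-0.05],[0,-0.003,-0.08],[0,-0.01,-0.11],[0,-0.02,-0.14],[0,-0.04,-0.16],[0,-0.06,-0.16],[0,-0.08,-0.16],[0,-0.1,-0.16],[0,-0.1,-0.16]],"dr":[[0,0,0],[0,0,0],[0,0,0],[0,0,0],[0,0,0],[0,0,0],[0,0,0],[0,0,0],[0,0,0],[0,0,0],[0,0,0],[0,0,0]],"claw":[0,0,0,0,0,0,0,0,0,0,0,0]}';  python3 -c "
from h import *
im={}
for n in('scene','top'):im[n]=viewer.read_camera(n)[:,:,::-1];cv2.imwrite(f'pics/{n}26.png',im[n])
a=im['scene'][145:200,210:265];b=im['top'][165:250,315:370]
a=cv2.resize(a,None,fx=7,fy=7,interpolation=cv2.INTER_CUBIC);b=cv2.resize(b,None,fx=7,fy=7,interpolation=cv2.INTER_CUBIC)
a=np.vstack([a,np.zeros((b.shape[0]-a.shape[0],a.shape[1],3),np.uint8)])
cv2.imwrite('pics/c26.png',np.hstack([a,b]))"
```

```text
t: 30.4
eef_pos: [0.3467, -0.2203, 0.2232]
ee_rot: [[-0.187, 0.982, -0.0], [0.982, 0.187, -0.001], [-0.001, -0.0, -1.0]]
wrist_force: [0.4, -0.7, 0.0]
grip_width: 0.044
```

View pics/c26.png

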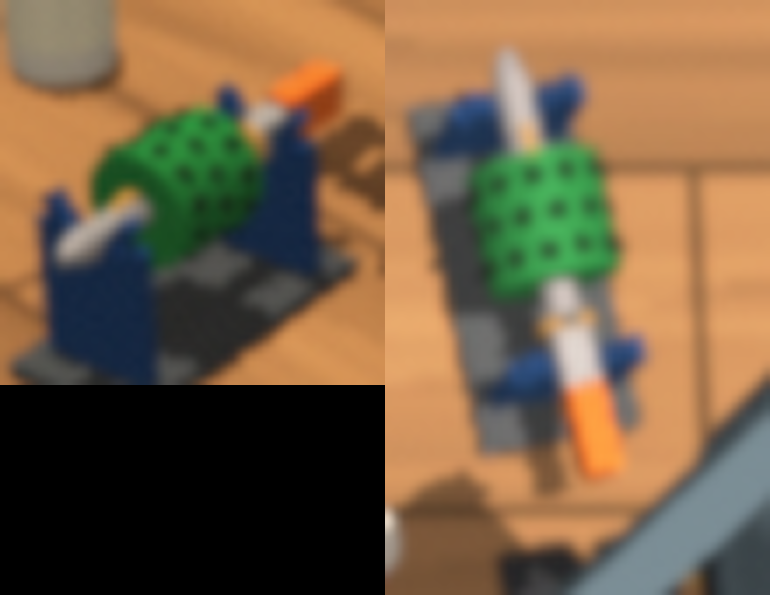

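```bash
python3 -c "
from h import *
im=cv2.imread('pics/top26.png');g=im[:,:,1].astype(float)-im[:,:,2]
# sample profile along axle axis line at z=.1085 in stand heading
h=np.array([np.cos(.19),np.sin(.19),0]);tip=onz('top',((510-385)/7+315-.5+.5,49/7+165),.08)
gr=onz('top',(585/7-55+315,383/7+165),.093);print('tip',tip,'origin(grip top edge)',gr, np.linalg.norm((tip-gr)[:2]), np.arctan2(*(tip-gr)[[1,0]]))
for off in(-.012,0,.012):
  prev=None
  n=np.array([-h[1],h[0],0]);s=np.arange(.03,.12,.0005)
  P_=np.array([proj('top',tip-h*.156+[0,0,.0285]+h*x+n*off) for x in s]).astype(np.float32)
  v=cv2.remap(g.astype(np.float32),P_[:,:1],P_[:,1:],cv2.INTER_LINEAR)[:,0]
  i=np.where(v>25)[0];print(off,s[i[0]],s[i[-1]])
print(tip-h*.156,'seat',[.4647,-.199,.08])
# frame 13/0 style: same in scene
sc=cv2.imread('pics/scene26.png');cv2.imwrite('pics/z26.png',cv2.resize(sc[160:185,212:247],None,fx=20,fy=20,interpolation=cv2.INTER_CUBIC))
"
```

```text
tip [ 0.6191557  -0.17221862  0.08      ] origin(grip top edge) [ 0.4643312  -0.19820632  0.093     ] 0.15699040265442615 0.1663023613372199
-0.012 0.04450000000000001 0.10250000000000006
0 0.04300000000000001 0.10550000000000007
0.012 0.04550000000000001 0.10300000000000006
[ 0.46596304 -0.20168061  0.08      ] seat [0.4647, -0.199, 0.08]
```

View pics/z26.png

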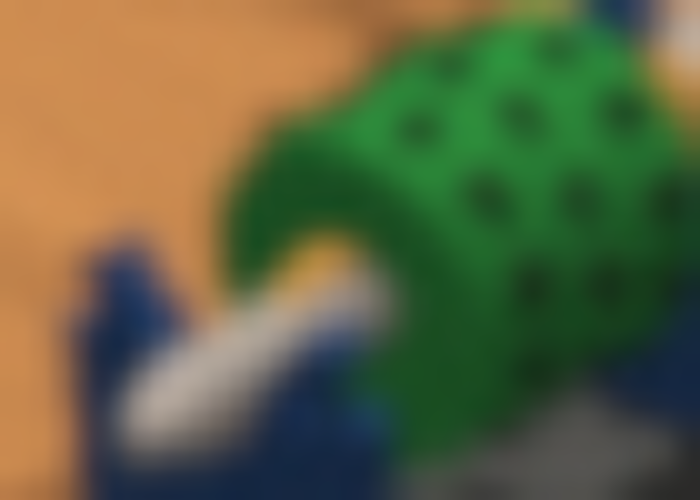

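```bash
python3 - <<'E'
from h import *
np.set_printoptions(linewidth=220,precision=0,suppress=True)
im=cv2.imread('pics/top26.png').astype(np.float32)
yaw=.19;O=np.array([.4655,-.2005,0])
# refine axis: rod centre per row using scene rows ahead of roller & shank
def prof(img,o,h,n,off,z,s):
    P_=np.array([proj('top',o+h*x+n*off+[0,0,z]) for x in s]).astype(np.float32)
    return cv2.remap(img,P_[:,:1],P_[:,1:],cv2.INTER_LINEAR)[:,0]
def cross(s,v,lev):
    return [round(float(np.interp(0,[v[i]-lev,v[i+1]-lev][::1] if v[i]<v[i+1] else [v[i+1]-lev,v[i]-lev],[s[i],s[i+1]] if v[i]<v[i+1] else [s[i+1],s[i]])),4) for i in range(len(s)-1) if (v[i]-lev)*(v[i+1]-lev)<0]
sat_=(im.max(2)-im.min(2)); gb=im[:,:,1]-im[:,:,2]; rb=im[:,:,2]-im[:,:,0]
for yaw in(.17,.185,.20):
    h=np.array([np.cos(yaw),np.sin(yaw),0]);n=np.array([-h[1],h[0],0])
    # lateral centres at stations by red-blue minimum (rod grey)
    w=np.arange(-.02,.0201,.0005)
    cs=[]
    for x in(.02,.13,.14):
        P_=np.array([proj('top',O+h*x+n*a+[0,0,.084]) for a in w]).astype(np.float32)
        v=cv2.remap(cv2.cvtColor(im.astype(np.uint8),cv2.COLOR_BGR2GRAY).astype(np.float32),P_[:,:1],P_[:,1:],cv2.INTER_LINEAR)[:,0]
        k=np.clip(v-(v.max()+v.min())/2,0,None);cs.append((k@w/k.sum()).round(4))
    print(yaw,'lateral',cs)
yaw=.185;h=np.array([np.cos(yaw),np.sin(yaw),0]);n=np.array([-h[1],h[0],0])
s=np.arange(-.05,.175,.0005)
v=prof(rb,O,h,n,0,.093,s[:180]);
m=s[:180];print('rb grip',v[::8]);k=(m>-.01)&(m<.015)
lev=(v[(m>-.025)&(m<-.01)].mean()+v[(m>.008)&(m<.018)].mean())/2;print('origin at',cross(m,v,lev),'rear too, lev',lev)
g=prof(cv2.cvtColor(im.astype(np.uint8),cv2.COLOR_BGR2GRAY).astype(np.float32),O,h,n,0,.08,s)
print('tip sat',prof(sat_,O,h,n,0,.08,s)[360:][::4]); 
for off in(-.02,-.015,.015,.02):
    z=.0785+np.sqrt(.03**2-off**2); v=prof(gb,O,h,n,off,z,s); pk=np.median(v[(s>.055)&(s<.09)]); 
    bgf=v[(s>.112)&(s<.118)].mean();bgn=v[(s>.03)&(s<.035)].mean();print(off,'pk',pk,bgf,'far',cross(s,v,(pk+bgf)/2)[-1],'near',cross(s,v,(pk+bgn)/2)[0])
E
```

```text
0.17 lateral [np.float64(0.0023), np.float64(0.0052), np.float64(0.0046)]
0.185 lateral [np.float64(0.002), np.float64(0.0032), np.float64(0.0025)]
0.2 lateral [np.float64(0.0017), np.float64(0.0012), np.float64(0.0004)]
rb grip [113. 119. 136. 172. 186. 187. 187. 186. 185. 185. 185. 181. 152.  78.  27.  16.  16.  19.  26.  47.  57.  32.  18.]
origin at [0.0009] rear too, lev 100.72119
tip sat [ 16.  16.  17.  18.  20.  22.  24.  26.  29.  32.  33.  37.  47.  59.  75.  92. 104. 112. 115. 115. 115. 115. 115.]
-0.02 pk 36.92578 -50.944744 far 0.1323 near 0.0058
-0.015 pk 81.03662 -26.449545 far 0.1028 near 0.0066
0.015 pk 92.54736 -6.2036133 far 0.104 near 0.0458
0.02 pk 81.61621 13.307373 far 0.1049 near 0.0433
```

```bash
python3 - <<'E'
from h import *
np.set_printoptions(linewidth=200,precision=1,suppress=True)
yaw=.19;h=np.array([np.cos(yaw),np.sin(yaw),0]);n=np.array([-h[1],h[0],0])
o=np.array([.4655,-.2005,.08])+.001*h+.0023*n
print('tip pred',proj('scene',o+.156*h),'grip/shank top edges',[proj('scene',o+[0,0,.013]+n*a) for a in(.008,-.008)])
for f in(.098,.100,.102,.104):
    c=[proj('scene',o+h*f+[0,0,-.0015]+.03*(np.cos(t)*n+np.sin(t)*np.array([0,0,1]))) for t in np.linspace(0,2*np.pi,181)]
    c=np.array(c);print(f,'leftmost',c[c[:,0].argmin()],'bottom',c[c[:,1].argmax()],'top',c[c[:,1].argmin()])
im=cv2.imread('pics/scene26.png').astype(float);gb=im[:,:,1]-im[:,:,2];gr=gb
for v in range(166,178): print(v,gr[v,216:236])
print('orange'); rb=im[:,:,2]-im[:,:,0]
for v in range(154,162): print(v,rb[v,240:262])
print('tip');
S=im.max(2)-im.min(2)
for v in range(176,184): print(v,S[v,212:228])
E
```

```text
tip pred [218.3 182. ] grip/shank top edges [array([251.5, 159.3]), array([247.7, 157.9])]
0.098 leftmost [223.5 170.9] bottom [233.5 183. ] top [227.6 166. ]
0.1 leftmost [223.1 171.1] bottom [233.1 183.3] top [227.2 166.2]
0.102 leftmost [222.7 171.4] bottom [232.7 183.5] top [226.8 166.5]
0.104 leftmost [222.2 171.7] bottom [232.3 183.8] top [226.3 166.8]
166 [-64. -65. -66. -65. -65. -65. -63. -61. -47. -14.  23.  45.  66.  83.  93.  84.  63.  65.  86.  95.]
167 [-65. -64. -65. -64. -65. -64. -61. -50. -24.  19.  52.  62.  69.  78.  86.  84.  76.  79.  88.  92.]
168 [-65. -65. -65. -65. -65. -64. -55. -33.   4.  39.  53.  56.  58.  63.  71.  79.  86.  90.  87.  75.]
169 [-65. -66. -64. -64. -64. -62. -48. -11.  29.  49.  52.  52.  52.  53.  57.  65.  76.  84.  79.  59.]
170 [-66. -64. -62. -62. -64. -62. -43.   5.  45.  52.  51.  50.  50.  51.  52.  55.  63.  74.  74.  63.]
171 [-62. -56. -49. -53. -61. -61. -41.  12.  47.  49.  39.  21.  14.  24.  41.  51.  55.  63.  72.  72.]
172 [-50. -34. -23. -37. -55. -60. -41.  10.  46.  38.   8. -21. -31. -13.  18.  43.  53.  56.  64.  70
[... 1459 characters left out ...]
0.  98.]
tip
176 [124. 118.  96.  45.  15.  41.  52.  53.  26.  24.  51.  40.  26.  25.  21.   4.]
177 [124. 120. 101.  49.  16.  43.  40.  29.   9.  17.  28.  26.  22.  15.   3.  25.]
178 [124. 121. 104.  56.  12.  36.  21.   5.  11.  21.  22.  20.  15.   4.  15.  37.]
179 [122. 120. 105.  61.  13.  27.   5.  14.  21.  23.  20.  17.   8.  13.  34.  44.]
180 [122. 120. 110.  71.   9.  19.   6.  20.  22.  20.  17.  13.   4.  26.  48.  51.]
181 [123. 122. 113.  78.  13.  14.   6.  16.  17.  14.  12.   4.  13.  36.  49.  50.]
182 [123. 122. 113.  78.  13.  19.   4.   3.   3.   2.   6.  16.  28.  41.  46.  47.]
183 [122. 118. 107.  73.  12.  28.  23.  19.  22.  25.  29.  35.  41.  45.  46.  45.]
```

```bash
python3 - <<'E'
from h import *
np.set_printoptions(linewidth=220,precision=0,suppress=True)
im=cv2.imread('pics/top26.png').astype(np.float32)
yaw=.19;h=np.array([np.cos(yaw),np.sin(yaw),0]);n=np.array([-h[1],h[0],0])
o=np.array([.4655,-.2005,0])+.001*h+.0023*n
s=np.arange(.02,.1301,.002);print((s*1000))
for off in(-.018,-.012,-.006,.006,.012,.018):
    z=.0785+np.sqrt(.03**2-off**2)
    P_=np.array([proj('top',o+h*x+n*off+[0,0,z]) for x in s]).astype(np.float32)
    for c,nm in((1,'G'),(2,'R')): print(off,nm,cv2.remap(np.ascontiguousarray(im[:,:,c]),P_[:,:1],P_[:,1:],cv2.INTER_LINEAR)[:,0])
cv2.imwrite('pics/z27.png',cv2.resize(cv2.imread('pics/top26.png')[178:222,322:352],None,fx=16,fy=13,interpolation=cv2.INTER_NEAREST))
E
```

```text
[ 20.  22.  24.  26.  28.  30.  32.  34.  36.  38.  40.  42.  44.  46.  48.  50.  52.  54.  56.  58.  60.  62.  64.  66.  68.  70.  72.  74.  76.  78.  80.  82.  84.  86.  88.  90.  92.  94.  96.  98. 100. 102. 104.
 106. 108. 110. 112. 114. 116. 118. 120. 122. 124. 126. 128. 130.]
-0.018 G [134. 136. 139. 143. 144. 145. 143. 140. 135. 131. 127. 122. 120. 123. 134. 140. 142. 136. 130. 128. 134. 141. 149. 152. 149. 140. 129. 119. 119. 126. 140. 150. 155. 152. 147. 141. 140. 140. 146. 150. 150. 143. 134.
 126. 120. 116. 109.  99.  86.  74.  65.  64.  67.  72.  77.  84.]
-0.018 R [177. 181. 185. 191. 193. 192. 187. 183. 177. 168. 155. 136. 110.  83.  69.  60.  57.  56.  55.  55.  57.  59.  60.  60.  60.  58.  56.  55.  55.  55.  58.  60.  61.  60.  59.  57.  58.  58.  65.  76.  92. 110. 127.
 141. 148. 151. 140. 124. 103.  80.  59.  49.  45.  47.  56.  72.]
-0.012 G [114. 115. 116. 117. 117. 117. 117. 115. 113. 110. 106. 104. 108. 121. 138. 151. 153. 146. 135. 130. 133. 144. 153. 159. 159. 152. 146. 142. 145. 151. 159. 164. 164. 158. 149. 137. 131. 131. 141. 150. 151. 141. 126.
 107.  9
[... 1980 characters left out ...]
.  61.  60.  58.  57.  58.  60.  68.  82. 100. 118.
 129. 134. 135. 137. 140. 143. 141. 141. 139. 140. 143. 145. 150.]
0.018 G [ 81.  86.  91.  93.  92.  88.  86.  83.  79.  78.  80.  88.  98. 113. 127. 140. 140. 133. 121. 116. 117. 128. 137. 145. 145. 140. 133. 125. 122. 127. 136. 143. 145. 142. 134. 124. 118. 118. 126. 134. 134. 125. 109.
  91.  75.  64.  59.  56.  57.  60.  63.  68.  73.  80.  86.  92.]
0.018 R [ 91. 102. 114. 116. 112.  99.  91.  83.  75.  67.  57.  51.  46.  46.  49.  53.  54.  53.  52.  50.  51.  53.  54.  55.  55.  54.  52.  51.  50.  51.  53.  54.  55.  54.  53.  51.  50.  51.  53.  56.  60.  63.  65.
  62.  57.  49.  45.  41.  41.  43.  45.  48.  51.  56.  65.  80.]
```

View pics/z27.png

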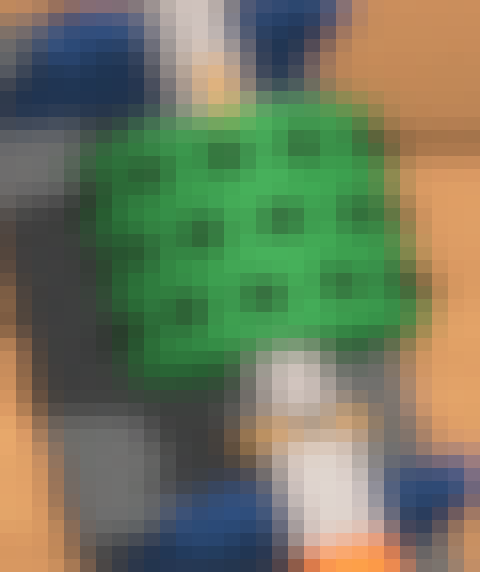

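```bash
python3 -c "
from h import *
goal([.4327,-.2042,.12],.19)
goal([.4327,-.2042,.062],.19)"
```

```text
t 30.5 TCP [ 0.3488 -0.2204  0.2233] F [-0.26  0.41  0.83] w 0.0442 yaw 0.1882
travel [0.0004 0.0853 0.1034] dr [ 0.08  0.09 -0.1 ]
t 30.5 TCP [ 0.3488 -0.2204  0.2233] F [-0.26  0.41  0.83] w 0.0442 yaw 0.1882
travel [0.0005 0.0852 0.1614] dr [ 0.08  0.09 -0.1 ]
```

The last picture shows the axle in both forks, with the orange grip around top-view (400, 224). The roller sits about 12 mm ahead of the collar (row ~211), against the catch. By my measurement its centre is 73–75 mm ahead of the origin, which is borderline against the 74 mm limit. I'll push the roller back by pressing it gently against the far fork, holding only the rear of the grip.

```bash
python3 -m handwheel '{"travel":[[0.0005,0.03,0.01],[0.0005,0.06,0.04],[0.0005,0.08,0.07],[0.0005,0.0852,0.1],[0.0005,0.0852,0.125],[0.0005,0.0852,0.145],[0.0005,0.0852,0.156],[0.0005,0.0852,0.161],[0.0005,0.0852,0.161],[0.0005,0.0852,0.161]],"dr":[[0,0,0],[0,0,0],[0,0,0],[0,0,0],[0,0,0],[0,0,0],[0,0,0],[0,0,0],[0,0,0],[0,0,0]],"claw":[0,0,0,0,0,0,0,0,0,0]}'; python3 -m handwheel '{"travel":[[0,0,0],[0,0,0],[0,0,0],[0,0,0],[0,0,0],[0,0,0],[0,0,0],[0,0,0]],"dr":[[0,0,0],[0,0,0],[0,0,0],[0,0,0],[0,0,0],[0,0,0],[0,0,0],[0,0,0]],"claw":[-1,-1,-1,-1,-1,-1,-1,-1]}'
```

```text
t: 31.33
eef_pos: [0.4331, -0.2039, 0.0622]
ee_rot: [[-0.189, 0.982, 0.001], [0.982, 0.189, -0.001], [-0.001, 0.001, -1.0]]
wrist_force: [0.1, -0.4, 0.4]
grip_width: 0.0441
t: 32.0
eef_pos: [0.4326, -0.2039, 0.0619]
ee_rot: [[-0.189, 0.982, 0.001], [0.982, 0.189, -0.001], [-0.001, 0.0, -1.0]]
wrist_force: [-1.4, -0.3, 5.6]
grip_width: 0.0155
```

```bash
python3 -m handwheel '{"travel":[[0,0,-0.002],[0,0,-0.004],[0,0,-0.006],[0,0,-0.0085],[0,0.003,-0.0085],[0,0.006,-0.0085],[0,0.009,-0.0085],[0,0.012,-0.0085],[0,0.015,-0.0085],[0,0.018,-0.0085],[0,0.02,-0.0085],[0,0.02,-0.0085]],"dr":[[0,0,0],[0,0,0],[0,0,0],[0,0,0],[0,0,0],[0,0,0],[0,0,0],[0,0,0],[0,0,0],[0,0,0],[0,0,0],[0,0,0]],"claw":[-1,-1,-1,-1,-1,-1,-1,-1,-1,-1,-1,-1]}'; python3 -c "
from h import *
im={}
for n in('scene','top'):im[n]=viewer.read_camera(n)[:,:,::-1];cv2.imwrite(f'pics/{n}28.png',im[n])
a=im['scene'][145:200,205:260];b=im['top'][165:220,315:370]
print(r.observe()['ft_torque'])
cv2.imwrite('pics/c28.png',cv2.resize(np.hstack([a,b]),None,fx=7,fy=7,interpolation=cv2.INTER_CUBIC))"
```

```text
t: 33.0
eef_pos: [0.4526, -0.1998, 0.0698]
ee_rot: [[-0.189, 0.982, 0.001], [0.982, 0.189, -0.0], [-0.0, 0.001, -1.0]]
wrist_force: [0.7, -3.8, -4.1]
grip_width: 0.0157
[-0.57051744 -0.04092378 -0.09638158]
```

View pics/c28.png

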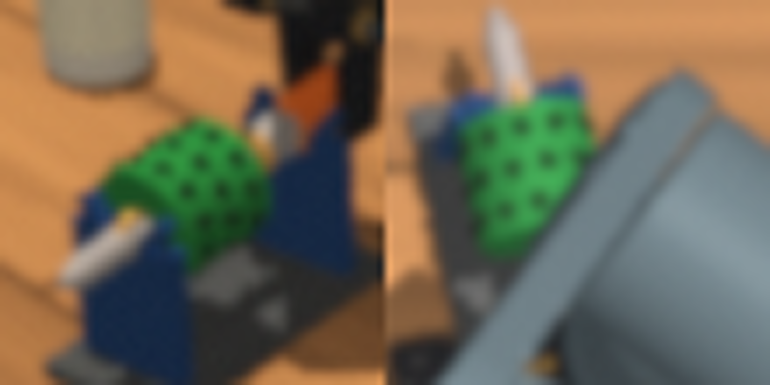

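```bash
python3 -m handwheel '{"travel":[[-0.001,0,0],[-0.0015,0,0],[-0.0015,0.0015,0],[-0.0015,0.003,0],[-0.0015,0.004,0],[-0.0015,0.004,0]],"dr":[[0,0,0],[0,0,0],[0,0,0],[0,0,0],[0,0,0],[0,0,0]],"claw":[-1,-1,-1,-1,-1,-1]}'; python3 -m handwheel '{"travel":[[0,0.001,0],[0,0.002,0],[0,0.002,0]],"dr":[[0,0,0],[0,0,0],[0,0,0]],"claw":[-1,-1,-1]}';python3 -m handwheel '{"travel":[[0,0.001,0],[0,0.002,0],[0,0.002,0]],"dr":[[0,0,0],[0,0,0],[0,0,0]],"claw":[-1,-1,-1]}'
```

```text
t: 33.6
eef_pos: [0.4561, -0.2001, 0.0696]
ee_rot: [[-0.189, 0.982, -0.001], [0.982, 0.189, 0.001], [0.001, -0.0, -1.0]]
wrist_force: [-1.2, -0.6, -2.3]
grip_width: 0.016
t: 33.85
eef_pos: [0.4582, -0.2, 0.0698]
ee_rot: [[-0.189, 0.982, -0.0], [0.982, 0.189, 0.0], [0.0, -0.0, -1.0]]
wrist_force: [-0.3, 1.2, -3.5]
grip_width: 0.0159
t: 34.1
eef_pos: [0.4602, -0.1997, 0.0698]
ee_rot: [[-0.189, 0.982, -0.0], [0.982, 0.189, 0.0], [0.0, -0.0, -1.0]]
wrist_force: [-0.7, -0.0, -3.0]
grip_width: 0.0155
```

```bash
python3 -m handwheel '{"travel":[[0,0.001,0],[0,0.002,0],[0,0.002,0]],"dr":[[0,0,0],[0,0,0],[0,0,0]],"claw":[-1,-1,-1]}'; python3 -c "
from h import *
im={}
for n in('scene','top'):im[n]=viewer.read_camera(n)[:,:,::-1];cv2.imwrite(f'pics/{n}29.png',im[n])
a=im['scene'][145:200,205:260];b=im['top'][155:210,310:365]
print(r.observe()['ft_torque'])
cv2.imwrite('pics/c29.png',cv2.resize(np.hstack([a,b]),None,fx=7,fy=7,interpolation=cv2.INTER_CUBIC))"
```

```text
t: 34.35
eef_pos: [0.4619, -0.1993, 0.0697]
ee_rot: [[-0.189, 0.982, -0.001], [0.982, 0.189, 0.0], [0.0, -0.001, -1.0]]
wrist_force: [-3.2, -0.7, -2.4]
grip_width: 0.0157
[-0.06753911  0.74582237 -0.00271049]
```

View pics/c29.png

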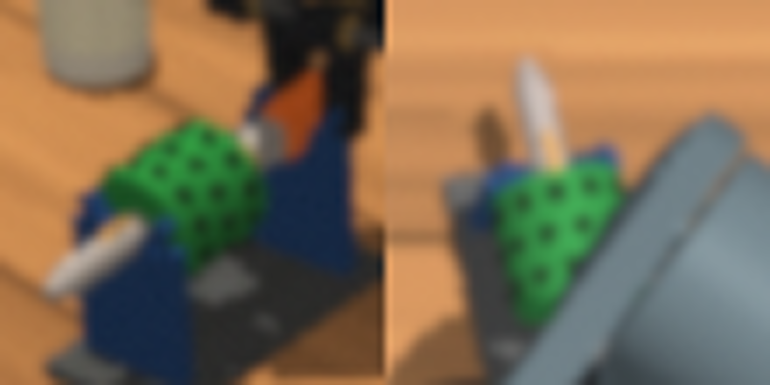

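```bash
python3 -m handwheel '{"travel":[[0,-0.002,0],[0,-0.005,0],[0,-0.008,0],[0,-0.011,0],[0,-0.014,0],[0,-0.017,0],[0,-0.02,0],[0.001,-0.023,0],[0.001,-0.026,0],[0.001,-0.029,0],[0.001,-0.03,0],[0.001,-0.03,0]],"dr":[[0,0,0],[0,0,0],[0,0,0],[0,0,0],[0,0,0],[0,0,0],[0,0,0],[0,0,0],[0,0,0],[0,0,0],[0,0,0],[0,0,0]],"claw":[-1,-1,-1,-1,-1,-1,-1,-1,-1,-1,-1,-1]}'; python3 -m handwheel '{"travel":[[0,0,0.002],[0,0,0.004],[0,0,0.006],[0,0,0.007],[0,0,0.0075],[0,0,0.0075]],"dr":[[0,0,0],[0,0,0],[0,0,0],[0,0,0],[0,0,0],[0,0,0]],"claw":[-1,-1,-1,-1,-1,-1]}'; python3 -c "
from h import *
im={}
for n in('scene','top'):im[n]=viewer.read_camera(n)[:,:,::-1];cv2.imwrite(f'pics/{n}30.png',im[n])
a=im['scene'][145:200,205:260];b=im['top'][165:220,315:370]
print(r.observe()['ft_torque'])
cv2.imwrite('pics/c30.png',cv2.resize(np.hstack([a,b]),None,fx=7,fy=7,interpolation=cv2.INTER_CUBIC))"
```

```text
t: 35.45
eef_pos: [0.432, -0.204, 0.0698]
ee_rot: [[-0.189, 0.982, -0.0], [0.982, 0.189, 0.0], [0.0, -0.0, -1.0]]
wrist_force: [-0.3, -0.2, -2.9]
grip_width: 0.0157
t: 35.95
eef_pos: [0.4324, -0.204, 0.0622]
ee_rot: [[-0.189, 0.982, -0.0], [0.982, 0.189, 0.0], [0.0, -0.0, -1.0]]
wrist_force: [-3.0, -0.7, -0.2]
grip_width: 0.0156
[-0.04361952  0.09843538 -0.04652417]
```

View pics/c30.png

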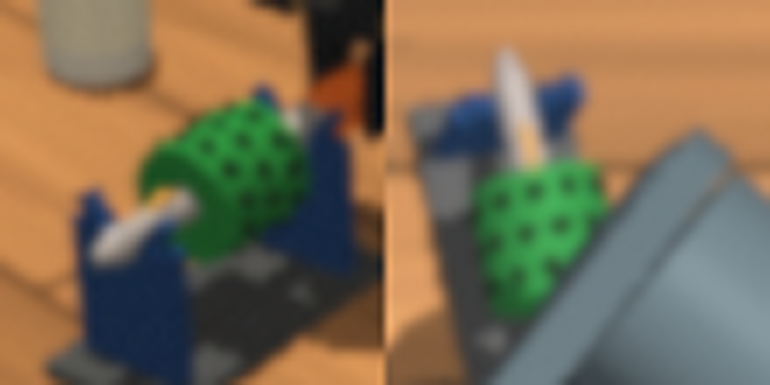

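```bash
python3 -m handwheel '{"travel":[[0,0,0],[0,0,0],[0,0,0],[0,0,0],[0,0.006,0],[0,0.012,0],[0,0.018,0],[0,0.023,0],[0,0.023,0]],"dr":[[0,0,0],[0,0,0],[0,0,0],[0,0,0],[0,0,0],[0,0,0],[0,0,0],[0,0,0],[0,0,0]],"claw":[-0.3,-0.3,-0.3,-0.3,-0.3,-0.3,-0.3,-0.3,-0.3]}'; python3 -m handwheel '{"travel":[[0,0,0],[0,0,0],[0,0,0],[0,0,0],[0,0,0],[0,0,0]],"dr":[[0,0,0],[0,0,0],[0,0,0],[0,0,0],[0,0,0],[0,0,0]],"claw":[-1,-1,-1,-1,-1,-1]}'
```

```text
t: 36.8
eef_pos: [0.4563, -0.1996, 0.0625]
ee_rot: [[-0.189, 0.982, 0.001], [0.982, 0.189, -0.0], [-0.001, 0.001, -1.0]]
wrist_force: [0.2, -0.0, -0.7]
grip_width: 0.031
t: 37.3
eef_pos: [0.4548, -0.1996, 0.0622]
ee_rot: [[-0.189, 0.982, -0.0], [0.982, 0.189, 0.0], [0.0, -0.0, -1.0]]
wrist_force: [-0.1, -0.3, -1.7]
grip_width: 0.0157
```

```bash
python3 -m handwheel '{"travel":[[0,0,-0.001],[0,0,-0.004],[0,0,-0.009],[0,0,-0.015],[0,0,-0.021],[0,0,-0.027],[0,0,-0.033],[0,0,-0.037],[0,0,-0.039],[0,0,-0.04],[0,0,-0.04],[0,0,-0.04]],"dr":[[0,0,0],[0,0,0],[0,0,0],[0,0,0],[0,0,0],[0,0,0],[0,0,0],[0,0,0],[0,0,0],[0,0,0],[0,0,0],[0,0,0]],"claw":[-1,-1,-1,-1,-1,-1,-1,-1,-1,-1,-1,-1]}'; python3 -c "
from h import *
im={}
for n in('scene','top'):im[n]=viewer.read_camera(n)[:,:,::-1];cv2.imwrite(f'pics/{n}31.png',im[n])
a=im['scene'][135:190,205:260];b=im['top'][165:220,315:370]
print(r.observe()['ft_torque'])
cv2.imwrite('pics/c31.png',cv2.resize(np.hstack([a,b]),None,fx=7,fy=7,interpolation=cv2.INTER_CUBIC))"
```

```text
t: 38.3
eef_pos: [0.4549, -0.1996, 0.1022]
ee_rot: [[-0.189, 0.982, -0.0], [0.982, 0.189, 0.0], [0.0, -0.0, -1.0]]
wrist_force: [-0.1, -0.5, -3.6]
grip_width: 0.0154
[-0.08601983  0.23878329 -0.06680987]
```

View pics/c31.png

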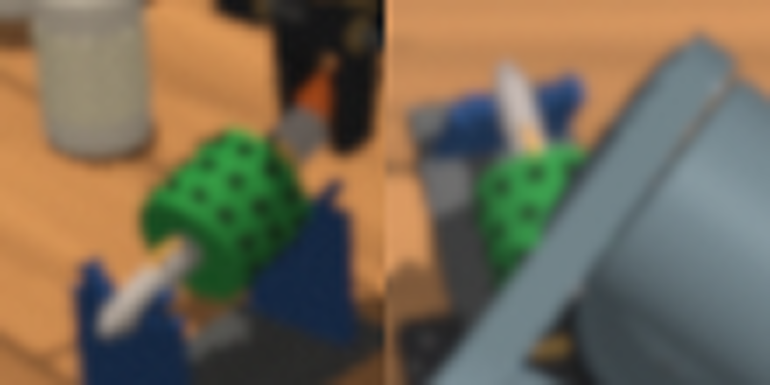

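```bash
python3 -m handwheel '{"travel":[[0,0,-0.002],[0,0,-0.006],[0,0,-0.011],[0,0,-0.016],[0,0,-0.019],[0,0,-0.02],[0,0,-0.02]],"dr":[[0,0,0],[0,0,0],[0,0,0],[0,0,0],[0,0,0],[0,0,0],[0,0,0]],"claw":[-1,-1,-1,-1,-1,-1,-1]}'; python3 -c "
from h import *
pitch((220,182),.19)
im={}
for n in('scene','top'):im[n]=viewer.read_camera(n)[:,:,::-1];cv2.imwrite(f'pics/{n}32.png',im[n])
a=im['scene'][130:185,205:260];b=im['top'][165:220,315:370]
print(r.observe()['ft_torque'])
cv2.imwrite('pics/c32.png',cv2.resize(np.hstack([a,b]),None,fx=7,fy=7,interpolation=cv2.INTER_CUBIC))"
```

```text
t: 38.98
eef_pos: [0.4552, -0.1998, 0.1229]
ee_rot: [[-0.189, 0.982, 0.001], [0.982, 0.189, -0.001], [-0.001, 0.001, -1.0]]
wrist_force: [0.6, -0.3, -4.5]
grip_width: 0.0158
grip [ 0.4552 -0.1998  0.1419] tip [ 0.6121 -0.1697  0.0764] len 0.1726 pitch -22.3
[-0.03507017  0.26914838 -0.0056256 ]
```

View pics/c32.png

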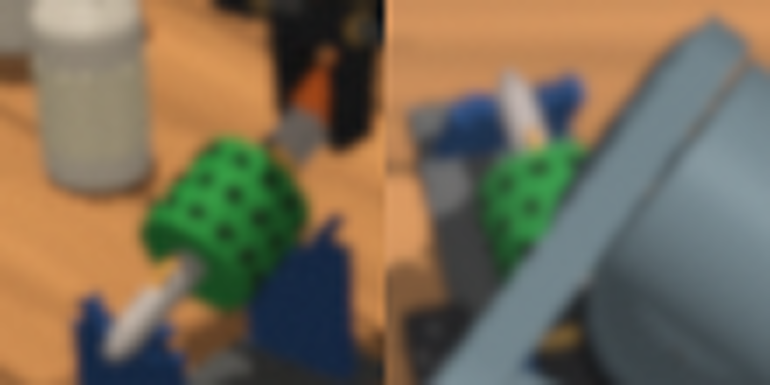

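```bash
python3 -c "
from h import *
pitch((220.6,180.5),.19)
a=cv2.imread('pics/scene32.png');cv2.imwrite('pics/z32.png',cv2.resize(a[142:184,214:256],None,fx=13,fy=13,interpolation=cv2.INTER_CUBIC))
s=r.observe();g=s['eef_pos']+[0,0,.019]
for th in(25,28,31):
  h=np.array([np.cos(.19)*np.cos(np.radians(th)),np.sin(.19)*np.cos(np.radians(th)),-np.sin(np.radians(th))])
  print(th,[(x,proj('scene',g+h*(x+10)/1000).round(1)) for x in(0,34,62,90,99,121,156)])
"
```

```text
grip [ 0.4549 -0.1996  0.1413] tip [ 0.6092 -0.1699  0.0806] len 0.1684 pitch -21.1
25 [(0, array([249.7, 146.6])), (34, array([243.9, 154.1])), (62, array([239.1, 160.4])), (90, array([234.2, 166.7])), (99, array([232.6, 168.8])), (121, array([228.6, 173.9])), (156, array([222.2, 182.1]))]
28 [(0, array([249.8, 146.7])), (34, array([244.2, 154.5])), (62, array([239.5, 161.1])), (90, array([234.7, 167.7])), (99, array([233.2, 169.8])), (121, array([229.4, 175.1])), (156, array([223.2, 183.7]))]
31 [(0, array([249.8, 146.8])), (34, array([244.4, 154.9])), (62, array([239.9, 161.7])), (90, array([235.3, 168.6])), (99, array([233.8, 170.8])), (121, array([230.2, 176.3])), (156, array([224.3, 185.1]))]
```

View pics/z32.png

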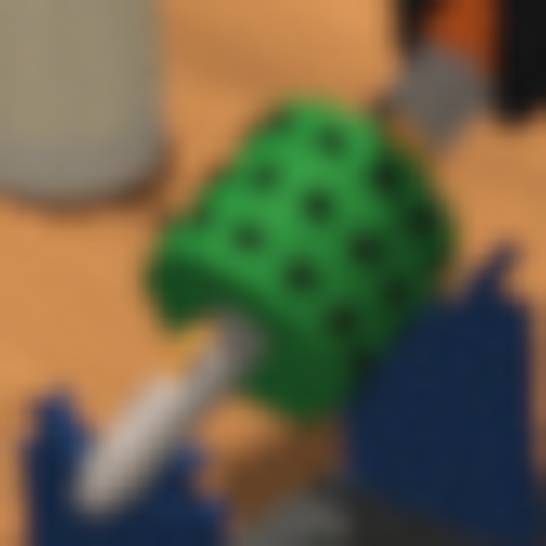

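```bash
python3 -m handwheel '{"travel":[[0,0.002,0],[0,0.005,0],[0,0.008,0.001],[0,0.01,0.003],[0,0.0104,0.0077],[0,0.009,0.012],[0,0.0073,0.0165],[0,0.0057,0.0213],[0,0.0045,0.026],[0,0.0032,0.031],[0,0.0022,0.0363],[0,0.0022,0.0363]],"dr":[[0,0,0],[0,0,0],[0,0,0],[0,0,0],[0,0,0],[0,0,0],[0,0,0],[0,0,0],[0,0,0],[0,0,0],[0,0,0],[0,0,0]],"claw":[-1,-1,-1,-1,-1,-1,-1,-1,-1,-1,-1,-1]}'; python3 -c "
from h import *
im={}
for n in('scene','top'):im[n]=viewer.read_camera(n)[:,:,::-1];cv2.imwrite(f'pics/{n}33.png',im[n])
a=im['scene'][140:195,205:260];b=im['top'][165:220,315:370]
print(r.observe()['ft_torque'])
cv2.imwrite('pics/c33.png',cv2.resize(np.hstack([a,b]),None,fx=7,fy=7,interpolation=cv2.INTER_CUBIC))"
```

```text
t: 40.08
eef_pos: [0.4564, -0.199, 0.0849]
ee_rot: [[-0.188, 0.982, -0.001], [0.982, 0.188, 0.001], [0.001, -0.001, -1.0]]
wrist_force: [2.1, -0.4, -1.5]
grip_width: 0.0157
[ 0.03523277 -0.22902594 -0.0414022 ]
```

View pics/c33.png

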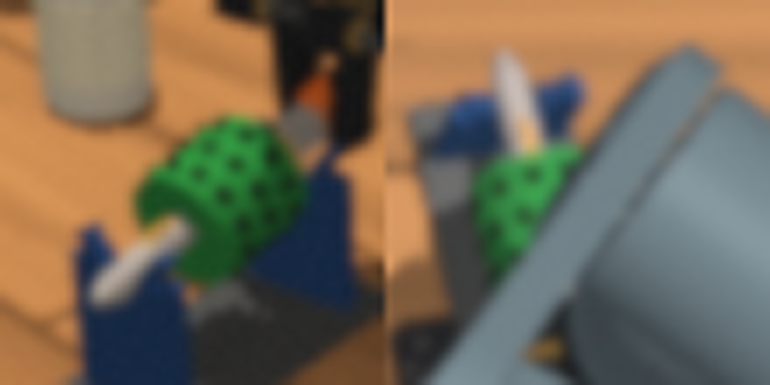

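```bash
python3 -m handwheel '{"travel":[[0,-0.0007,0.004],[0,-0.0013,0.008],[0,-0.0017,0.012],[0,-0.002,0.016],[0,-0.0022,0.019],[0,-0.0022,0.021],[0,-0.0022,0.0222],[0,-0.0022,0.0222]],"dr":[[0,0,0],[0,0,0],[0,0,0],[0,0,0],[0,0,0],[0,0,0],[0,0,0],[0,0,0]],"claw":[-1,-1,-1,-1,-1,-1,-1,-1]}'
```

```text
t: 40.85
eef_pos: [0.4546, -0.1996, 0.0634]
ee_rot: [[-0.189, 0.982, -0.001], [0.982, 0.189, 0.0], [0.001, -0.001, -1.0]]
wrist_force: [-1.7, 0.2, 0.3]
grip_width: 0.0157
```

```bash
python3 -m handwheel '{"travel":[[0,0,0.0006],[0,0,0.0012],[0,0,0.0016],[0,0,0.0016]],"dr":[[0,0,0],[0,0,0],[0,0,0],[0,0,0]],"claw":[-1,-1,-1,-1]}'
```

```text
t: 41.18
eef_pos: [0.4547, -0.1996, 0.0628]
ee_rot: [[-0.189, 0.982, -0.001], [0.982, 0.189, 0.0], [0.0, -0.001, -1.0]]
wrist_force: [-4.9, 1.2, 7.4]
grip_width: 0.0156
```

```bash
python3 -m handwheel '{"travel":[[0,0,-0.0005],[0,0,-0.0005],[0,0,-0.0005],[0,0,-0.0005],[0,0,-0.0005],[0,0,-0.0005],[0,0,-0.0005],[0,0,-0.0005]],"dr":[[0,0,0],[0,0,0],[0,0,0],[0,0,0],[0,0,0],[0,0,0],[0,0,0],[0,0,0]],"claw":[-0.5,-0.3,-0.2,-0.2,-0.2,-0.2,-0.2,-0.2]}'; python3 -m handwheel '{"travel":[[0,-0.001,-0.005],[0,-0.002,-0.015],[0,-0.003,-0.03],[0,-0.003,-0.05],[0,-0.003,-0.08],[0,-0.01,-0.11],[0,-0.02,-0.14],[0,-0.04,-0.16],[0,-0.06,-0.16],[0,-0.09,-0.16],[0,-0.11,-0.16],[0,-0.11,-0.16]],"dr":[[0,0,0],[0,0,0],[0,0,0],[0,0,0],[0,0,0],[0,0,0],[0,0,0],[0,0,0],[0,0,0],[0,0,0],[0,0,0],[0,0,0]],"claw":[-0.2,-0.2,-0.2,-0.2,-0.2,-0.2,-0.2,-0.2,-0.2,-0.2,-0.2,-0.2]}';  python3 - <<'E'
from h import *
im={}
for n in('scene','top'):im[n]=viewer.read_camera(n)[:,:,::-1];cv2.imwrite(f'pics/{n}34.png',im[n])
a=im['scene'][145:200,205:260];b=im['top'][165:220,315:370]
cv2.imwrite('pics/c34.png',cv2.resize(np.hstack([a,b]),None,fx=7,fy=7,interpolation=cv2.INTER_CUBIC))
cv2.imwrite('pics/full34.png',np.vstack([im['top'][120:400]]))
for k in(26,34):
    t=cv2.imread(f'pics/top{k}.png').astype(np.float32);yaw=.19;h=np.array([np.cos(yaw),np.sin(yaw),0]);n=np.array([-h[1],h[0],0])
    o=np.array([.4655,-.2005,0])+.0023*n;s=np.arange(-.05,.13,.0005)
    def pr(img,off,z):
        P_=np.array([proj('top',o+h*x+n*off+[0,0,z]) for x in s]).astype(np.float32);return cv2.remap(np.ascontiguousarray(img),P_[:,:1],P_[:,1:],cv2.INTER_LINEAR)[:,0]
    v=pr(t[:,:,2]-t[:,:,0],0,.093);i=np.where((s>-.01)&(s<.02)&(v<100))[0][0]
    f=[]
    for off in(-.006,.012,-.012):
        g=pr(t[:,:,1]-t[:,:,2],off,.0785+np.sqrt(.0009-off**2));f.append(s[np.where((g>35)&(s<.11))[0][-1]])
    print(k,'origin',s[i],'far face',np.array(f))
E
```

```text
t: 41.85
eef_pos: [0.455, -0.1996, 0.0627]
ee_rot: [[-0.189, 0.982, -0.0], [0.982, 0.189, 0.0], [0.0, -0.0, -1.0]]
wrist_force: [0.1, -0.9, -0.2]
grip_width: 0.0351
t: 42.85
eef_pos: [0.3446, -0.2207, 0.2236]
ee_rot: [[-0.187, 0.982, -0.0], [0.982, 0.187, -0.001], [-0.001, -0.0, -1.0]]
wrist_force: [0.6, 0.8, 0.2]
grip_width: 0.0352
26 origin 0.0010000000000000425 far face [0.1055 0.104  0.105 ]
34 origin 0.0010000000000000425 far face [0.098  0.0965 0.097 ]
```

View pics/c34.png

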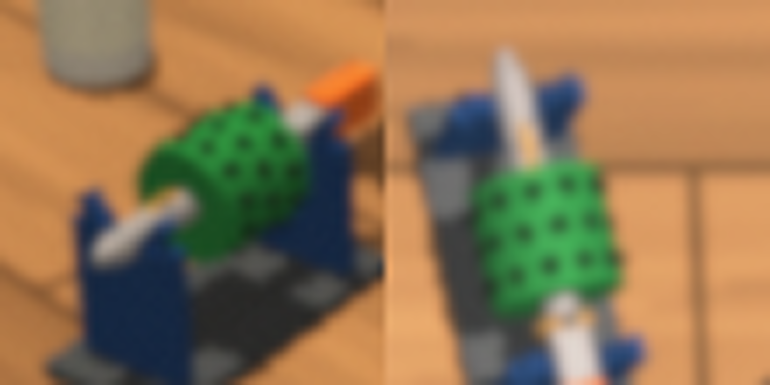

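View pics/full34.png

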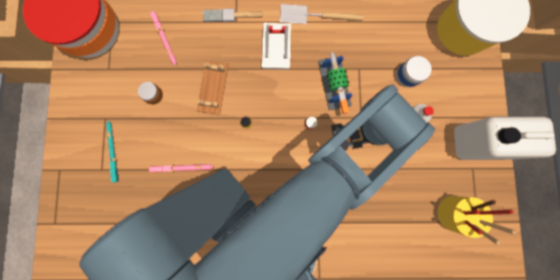

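```bash
python3 -c "
from rig import r
print(r.close_job())"
```

```text
the job is handed in; nothing more can be done
None
```

The roller is on the axle in both forks of the blue drying stand, grip outside. I let go, retreated and handed the job in at about 43 s. The hand-in gave no verdict.

**What I did:**
- **Pressing home:** I took the axle by its orange grip and threaded the roller without shifting it on entry. I then pushed it against the end stop, with about 11 N along the axle at the wrist held for over 0.4 s.
- **First lift and carry:** the axle slipped in the pads and sagged nose-down by about 33–35°, and the roller slid against the catch. I laid the rod in the far fork first and pivoted the grip down into the near fork.
- **Correction:** the roller's centre then measured 73–75 mm ahead of the axle's origin, right at the 74 mm limit. I pushed it back about 7 mm by pressing it against the far fork.
- **Second lift:** I could not be sure the first lift had counted. I re-gripped closer to the fork, lifted the roller again to about 0.11 m (22° sag, no sliding seen) and set it down again.

**Last checks:**
- **Axle position:** its origin is about 1–2 mm from the seat. The grip's height when the axle seated fits both forks.
- **Roller position:** its centre is about 67–68 mm ahead of the axle's origin, between collar and catch.
- **Bystanders:** none shows any movement in the top view.

**Uncertain:**
- **Lift step:** I do not know which of the two lifts met it.
- **Image error:** image measurements are good to about 1–2 mm, and at one point the two cameras disagreed by about 5 mm on the tip.
- **Roller force:** I read contact forces only at the wrist, never between axle and roller directly.

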